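# Fold the fitters' measuring tools and slide their tray into the stores rack

### The job

Put the fitters' measuring kit away: fold shut every hinged tool that is out on the bench (angle rules, inside calipers, dial-gauge case) and lay them flat on the floor of the steel tray's compartments, none on top of another or on a divider. Then, without lifting the tray off the bench, slide it into the empty slot at the foot of the rack until it is fully home against the back stop. Leave the other things on the bench where they are.

Things in the scene. Friction and masses are not known exactly. Their poses are not given: they have to be found in the camera images.
- short_rule_mid (a point): Shorter folding angle rule (may be absent), flat on the bench: aluminium stock and steel blade, bars 20 mm wide, 14 mm thick, pinned at a round grey head (diameter 41, 17 mm high). Folded: 126 long, 41 wide. Point: centre of the folded rule, 7 mm above its underside, fixed to the stock; x from head along stock, z up. Pin at x = -42.5 mm, y = 0; bar ends at x = +63; stock fills y = -20.5 to -0.5 mm.
- short_rule_blade (a joint): Opening angle of the shorter rule's blade, rad: 0 = folded, blade edge to edge beside the stock (y = 0.5 to 20.5 mm); grows as the blade swings about the pin, counter-clockwise seen from above. Light friction (0.02 N m): stays where left; pushed near its end towards the stock it folds while the stock stays put. Stock with head about 0.20 kg, blade 0.04 kg.
- long_rule_mid (a point): Longer folding angle rule (may be absent): same make, cross-section and masses, 140 mm long folded, 41 mm wide. Point: centre of the folded rule, 7 mm above its underside, fixed to the stock, axes as for the shorter rule. Pin at x = -49.5 mm, y = 0; bar ends at x = +70 mm.
- long_rule_blade (a joint): Opening angle of the longer rule's blade, rad: as for the shorter rule.
- caliper_mid (a point): Inside calipers (may be absent), bare steel, flat on the bench: two slim straight legs 12.5 mm wide, 12 mm thick, pinned at a dark disc (diameter 27, 14 mm high), a small out-turned toe at each leg's other end. Folded: 132 long, 26 wide, 38 over the toes. Point: middle of the folded calipers, 6 mm above their underside, fixed to the -y leg; x from disc along that leg, z up. Pin at x = -53 mm, y = 0.
- caliper_leg (a joint): Opening angle of the calipers' other (+y) leg, rad: 0 = folded, legs side by side; grows counter-clockwise seen from above. Light friction (0.012 N m): stays where left; pushing one leg near its end towards the other folds it, the whole may shift a little. Leg with disc about 0.08 kg, other leg 0.05 kg; toes at x = +57 to +65 mm when folded.
- case_mid (a point): Dial-gauge case (may be absent): black plastic hinged box on the bench, lid standing open, grey liner with a steel gauge inside. Base 92 (x) by 52 (y) by 20 mm high; shut it is 32 mm high; 0.22 kg. Point: centre of the shut case, 16 mm above its underside, fixed to the base; x along the 92 mm side, z up. The lid's hinge line runs along x at y = +26 mm, 4 mm above this point.
- case_lid (a joint): Opening angle of the case's lid, rad: 0 = shut; 1.57 = upright; at its stop (1.95) it leans back a little, over the hinge (+y) side. The lid is 52 mm from hinge to free edge, 12 mm thick, 0.05 kg and swings freely: it stays open only by leaning back and, pushed past upright towards -y, falls shut.
- tray_bay0 (a point): Loose shallow steel tray on the bench, 175 (x) by 319 mm (y), rim 22 mm high, floor 3 mm thick, 0.75 kg empty. A cross of two dividers (3 mm thick, tops 11 mm above the tray's underside) makes four compartments, each 82 (x) by 154 mm (y). Point: on the floor, centre of the compartment on the handle side, -y half. Axes are the tray's: x from the handle side to the far side, y left, z up.
- tray_bay1 (a point): The same for the compartment on the handle side, +y half. Compartment centres are at x = -42.5 or +42.5 mm, y = -78.5 or +78.5 mm from the tray's centre.
- tray_bay2 (a point): The same for the compartment on the far side, -y half.
- tray_bay3 (a point): The same for the compartment on the far side, +y half.
- tray_handle (a point): Centre of the tray's handle: a black upright bar along the tray's y, 98 mm long, 12 mm thick (x), 24 mm high (from 12 to 36 mm above the bench), held by an arm at each end 50 mm out from the tray's front face; 137.5 mm from the tray's centre towards -x. Axes as for the tray.
- tray: The tray as a whole: origin at the centre of its underside, axes as above.
- rack_mouth (a point): Olive steel rack fixed on the bench, yellow stock bins on top (140 mm high). Point: middle of the mouth of the empty tray slot at its foot, at bench height; x into the slot, y left. Slot 331 mm wide, 56 high, no floor (the tray slides on the bench), back stop at x = 163 mm; flared guides stand 32 mm out in front, 376 mm apart at the tips. Tray fully home: its centre at x = 75.5 mm, handle 62 mm out.
- flange: Rusty steel pipe flange, diameter 124 mm, 41 mm high. Bystander, to be left alone; origin at the centre of its underside.
- bearing_box: Cardboard bearing box 75 x 75 x 38 mm. Bystander, to be left alone; origin at the centre of its underside.
- bolt: Dark steel bolt standing on its head, 38 mm wide, 75 mm high. Bystander, to be left alone; origin at the centre of its underside.
- bearing: Steel ball bearing, diameter 68 mm, 20 mm high. Bystander, to be left alone; origin at the centre of its underside.
- grease_tin: Grey grease tin, diameter 64 mm, 65 mm high. Bystander, to be left alone; origin at the centre of its underside.
- tape: Roll of black tape, diameter 90 mm, 24 mm high. Bystander, to be left alone; origin at the centre of its underside.
- tube_offcut: Rusty tube offcut lying on the bench, diameter 42 mm, 100 mm long. Bystander, to be left alone; origin on its underside, half-way along.
There are look-alikes about, which are no part of the job. What is shaped like the part that bears short_rule_mid but blue, green or red is not meant.

How it is judged:
On the way:
1. every hinged tool is folded shut and lies flat in a compartment of the tray (value of joint each of short_rule_blade, long_rule_blade, caliper_leg, case_lid below 0.1 rad and z of short_rule_mid in the frame of tray_bay0 between -0.005 and 0.013 m and angle between each of short_rule_mid, long_rule_mid, caliper_mid, case_mid's own z axis and vertical below 0.15 rad and ((x of short_rule_mid in the frame of tray_bay0 between -0.03 and 0.03 m and y of short_rule_mid in the frame of tray_bay0 between -0.035 and 0.035 m) or (x of short_rule_mid in the frame of tray_bay1 between -0.03 and 0.03 m and y of short_rule_mid in the frame of tray_bay1 between -0.035 and 0.035 m) or (x of short_rule_mid in the frame of tray_bay2 between -0.03 and 0.03 m and y of short_rule_mid in the frame of tray_bay2 between -0.035 and 0.035 m) or (x of short_rule_mid in the frame of tray_bay3 between -0.03 and 0.03 m and y of short_rule_mid in the frame of tray_bay3 between -0.035 and 0.035 m)) and z of long_rule_mid in the frame of tray_bay0 between -0.005 and 0.013 m and ((x of long_rule_mid in the frame of tray_bay0 between -0.03 and 0.03 m and y of long_rule_mid in the frame of tray_bay0 between -0.035 and 0.035 m) or (x of long_rule_mid in the frame of tray_bay1 between -0.03 and 0.03 m and y of long_rule_mid in the frame of tray_bay1 between -0.035 and 0.035 m) or (x of long_rule_mid in the frame of tray_bay2 between -0.03 and 0.03 m and y of long_rule_mid in the frame of tray_bay2 between -0.035 and 0.035 m) or (x of long_rule_mid in the frame of tray_bay3 between -0.03 and 0.03 m and y of long_rule_mid in the frame of tray_bay3 between -0.035 and 0.035 m)) and z of caliper_mid in the frame of tray_bay0 between -0.005 and 0.012 m and ((x of caliper_mid in the frame of tray_bay0 between -0.03 and 0.03 m and y of caliper_mid in the frame of tray_bay0 between -0.035 and 0.035 m) or (x of caliper_mid in the frame of tray_bay1 between -0.03 and 0.03 m and y of caliper_mid in the frame of tray_bay1 between -0.035 and 0.035 m) or (x of caliper_mid in the frame of tray_bay2 between -0.03 and 0.03 m and y of caliper_mid in the frame of tray_bay2 between -0.035 and 0.035 m) or (x of caliper_mid in the frame of tray_bay3 between -0.03 and 0.03 m and y of caliper_mid in the frame of tray_bay3 between -0.035 and 0.035 m)) and z of case_mid in the frame of tray_bay0 between -0.005 and 0.022 m and ((x of case_mid in the frame of tray_bay0 between -0.03 and 0.03 m and y of case_mid in the frame of tray_bay0 between -0.035 and 0.035 m) or (x of case_mid in the frame of tray_bay1 between -0.03 and 0.03 m and y of case_mid in the frame of tray_bay1 between -0.035 and 0.035 m) or (x of case_mid in the frame of tray_bay2 between -0.03 and 0.03 m and y of case_mid in the frame of tray_bay2 between -0.035 and 0.035 m) or (x of case_mid in the frame of tray_bay3 between -0.03 and 0.03 m and y of case_mid in the frame of tray_bay3 between -0.035 and 0.035 m))), for 0.2 s.
At the end, for the whole second after the job is handed in: Every hinged tool present is shut (joint under 0.1 rad) and lies flat on the floor of a tray compartment (centre within 30 mm across and 35 mm along of its middle, not on a divider or another tool); the tray is at rest, its back within 8 mm of the slot's back stop (all of step 1 and x of tray in the frame of rack_mouth above 0.0675 m and linear speed of tray below 0.02 m/s); the robot touches nothing.
It fails at once if the tray is lifted off the bench (height (world z) of tray above 0.03 m).
It fails at once if another thing on the bench is shifted by more than 5 cm (distance of any of flange, bearing_box, bolt, bearing, grease_tin, tape, tube_offcut from where it was at the start of the episode above 0.05 m).
Of short_rule, long_rule, caliper, case only 3 to 4 are there at a start; the rules pass over those that are not, and their reading is None.
At some moment in a run one of short_rule, long_rule, caliper, case, tray may be knocked a few centimetres aside while the robot is not near it.
Once in a run the grip may slacken for a moment while it holds something.
It also fails if it takes over 210 s, if anything falls off the work surface, if the arm or the gripper's body presses on something with over 40 N, if the wrist force passes 120 N, or if a joint passes its speed limit or range.

### The arm

A 6-joint arm with a two-finger parallel gripper is mounted at the origin on the work surface. World frame = base frame: x ahead of the robot, y to its left, z up, the work surface at z = 0. Lengths are in m, angles in rad, forces in N, time in s.
With the tool pointing down it reaches from about 0.325 to 1 m from the base axis. Payload 5.1 kg.
Tool frame: the origin (TCP) lies between the finger pads; the fingertips stand 22 mm ahead of it and the grasp point (between the pads) lies 3 mm ahead of it; z points along the fingers, y is the direction in which the jaws open and shut (so a half turn about z gives the same grasp; the last joint's range is limited). The gripper opens to 85 mm and grips with 20 to 120 N. Pads are 22 mm wide; open, the fingers measure 114 mm over their backs; the gripper's body (76 mm by 85 mm) begins 54 mm behind the grasp point. The pads swing forward as they close: fully open they stand 13 mm farther back than shut.
Start: joints at [-1.336, 0.124, 1.65, -0, 1.367, -0.083], TCP at [0.203, -0.617, 0.253] pointing down, gripper open.
Joint ranges: [-2.61, 2.61], [-1.02, 2.33], [0.03, 2.71], [-1.35, 4.49], [0.32, 2.68], [-2.91, 2.91]. Speed limits (rad/s): [2.57, 2.57, 3.14, 3.14, 3.14, 3.14].

### API

Orientations are given as [roll, pitch, yaw] about the fixed x, y, z axes, in that order (R = Rz(yaw) Ry(pitch) Rx(roll)).
In Python, from bench import * gives the robot as it stands. The module is installed in compiled form; this text tells all that it offers.
- The arm moves only by the tool move_arm, never from a script. Its argument "motion" is a list of rows, each a list of 4 numbers: the shift along the tool's x, y, z in cm, then the turn about the tool's z in rad. In form: [[tx, ty, tz, yaw], ...]. A call has 1 to 20 rows; each row shifts and turns the pose as measured when the row begins, along the tool's axes as they then stand; what a row does not reach is not made up. A row lasts 1/10 s, in which the tool goes at most 50 mm and 8.59 degrees, less where a joint would pass 70% of its speed; a pose out of reach is approached as far as the arm can. A call is refused whole if a number of a shift passes 5 or a number of a turn 0.15, either way. A call with a gripper value outside its range is refused whole. "hand" is the closure, from -1 (fully open) to 1 (shut), set as the call begins (left out, the last holds). The fingers move at their own pace and stop on an object; "squeeze" is the grip in N (left out, the last holds). Time passes only in rows, so rows that do not move let the fingers close. It gives the time, the measured TCP pose, the force and the opening at its end, in the units of the state.
- read_state(): the state, without advancing time (a new reading comes with each control period).
- capture(name): name is "scene" or "side" or "wrist"; returns a dict with "pixels" (480x640x3 uint8, red, green, blue), "range_z" (480x640 float32, m along the optical axis (not along the pixel's ray), 0 where there is no reading), "fx", "fy", "cx", "cy" (pixels), "xyz" and "attitude" of the camera in the world. Camera axes: x right, y down, z forward; pixel columns grow to the right and rows downward; lengths in m; the calibration is good to about 2 mm. The wrist camera is an equidistant fisheye: a pixel r from the principal point sees the ray r / f radians off the axis. A picture is of the moment at which its call begins.
- sign_off(): hands the job in, once; it reports no verdict.
The state is a dict: "time": time; "joint_positions": joint angles; "qd": joint speeds; "effort": joint torques, N m; "tcp_pos": TCP position; "tool_rot": TCP orientation; "contact_force": force on the tool from outside, world axes, zero at the start; "torque": the same for the moment, N m; "finger_gap": finger opening in m.
Only numpy, scipy, OpenCV 4.12 (cv2) and the standard library are available. Lean on these libraries where they do the work, as an engineer would, in place of code of your own. Each camera call takes 0.05 s, during which the arm holds its last target. There are 200 camera calls.

## Working session

There is one attempt and no reset: what is moved stays moved. The work goes in short steps, Python scripts to look and compute and a tool call to move; the robot and the scene stay as the last step left them, time stands still between calls to the robot, and variables do not carry over. Pictures are saved under pics/ and viewed, about 12 in all and at most 16, crops included, and the job is handed in when it is done.

Besides the shell and the picture viewer there is one more tool, called after ">>>" in YAML: its name, and indented under it one key for each argument. move_arm: Moves the arm, as the interface text tells. Its arguments: {"type":"object","properties":{"motion":{"type":"array"},"hand":{"type":"number"},"squeeze":{"type":"number"}},"required":["motion"]}

```bash
mkdir -p pics; cat > h.py <<'E'
from bench import *
import numpy as np, cv2
from scipy.spatial.transform import Rotation as R
def rot(a):
    a=np.array(a,float)
    return a if a.shape==(3,3) else R.from_euler('xyz',a).as_matrix()
def grab(n,f):
    c=capture(n); cv2.imwrite('pics/'+f+'.png',c['pixels'][...,::-1]); np.savez('pics/'+f+'.npz',**c); return c
def load(f): return dict(np.load('pics/'+f+'.npz'))
def rays(c,uv,fish=False):
    uv=np.atleast_2d(uv).astype(float); x=(uv[:,0]-c['cx'])/c['fx']; y=(uv[:,1]-c['cy'])/c['fy']
    if fish:
        r=np.hypot(x,y)+1e-12; d=np.c_[x/r*np.sin(r),y/r*np.sin(r),np.cos(r)]
    else: d=np.c_[x,y,np.ones_like(x)]
    return d@rot(c['attitude']).T
def onplane(c,uv,z,fish=False):
    d=rays(c,uv,fish); o=np.array(c['xyz']); return o+d*((z-o[2])/d[:,2])[:,None]
def cloud(c,fish=False):
    v,u=np.mgrid[:480,:640]; d=rays(c,np.c_[u.ravel(),v.ravel()],fish)
    f=d@rot(c['attitude'])[:,2]
    return (np.array(c['xyz'])+d*(c['range_z'].ravel()/f)[:,None]).reshape(480,640,3)
E
python3 - <<'E'
from h import *
s=read_state(); print(s)
for n in ('scene','side','wrist'):
    c=grab(n,n+'0'); print(n,c['xyz'],c['attitude'],c['fx'],c['cx'],c['cy'])
E
```

```text
{'time': 0.0, 'joint_positions': array([-1.33559937e+00,  1.24496827e-01,  1.65166493e+00,  4.86107768e-06,
        1.36753614e+00, -8.25824808e-02]), 'qd': array([ 5.29558533e-04, -2.22607150e-03,  8.81598834e-04,  7.64239624e-04,
        8.16374871e-05, -1.18874529e-03]), 'effort': array([-4.49730442e-04, -4.23615038e+01, -3.65456200e+01, -1.20313775e-04,
        7.00328834e-03, -1.99303418e-05]), 'tcp_pos': array([ 0.20294858, -0.61690381,  0.25206371]), 'tool_rot': array([-3.13949498e+00, -1.78401231e-04,  3.17778268e-01]), 'contact_force': array([-0.70844336,  0.17476171,  0.10242352]), 'torque': array([-0.04349137, -0.03609519, -0.02433177]), 'finger_gap': 0.08544731888498129}
scene [1.53658334 0.23331536 1.19374052] [-2.40730664  0.01344513  1.79011982] 485.96244920286387 317.187115417851 240.5124746221008
side [-0.56182648 -1.04327073  0.87231275] [-2.07641048 -0.00668047 -0.79610917] 579.2538207791152 318.77509766563855 234.2334255866399
wrist [ 0.26695622 -0.59475313  0.37391577] [ 2.87091689e+00  2.27229005e-03 -1.25251185e+00] 371.64829954431775 318.8245312522639 237.35268343067065
```

View pics/scene0.png

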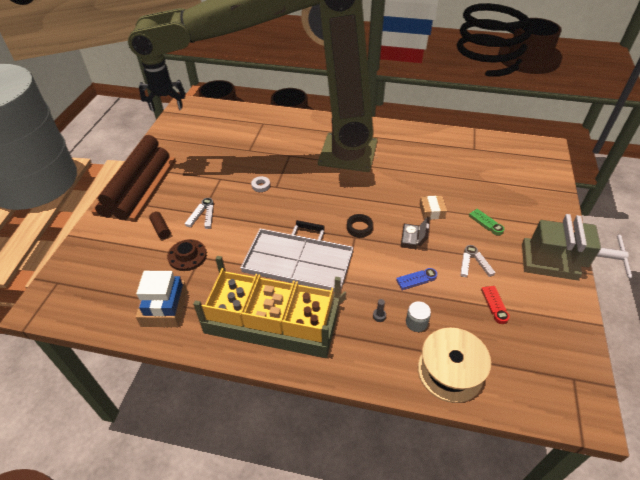

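View pics/side0.png

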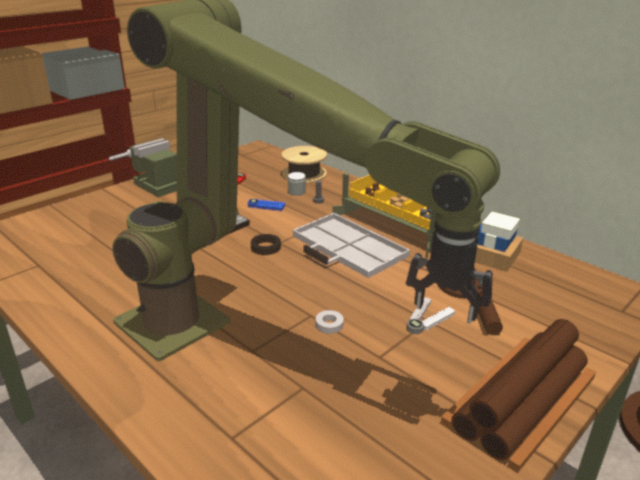

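```bash
python3 - <<'E'
from h import *
c=load('scene0'); im=c['pixels'][...,::-1]
def crop(u,v,w=40,h=30): return cv2.resize(im[v-h:v+h,u-w:u+w],(400,300),interpolation=cv2.INTER_NEAREST)
o=np.vstack([np.hstack([crop(203,215),crop(475,262)]),np.hstack([crop(415,235),cv2.resize(im[195:315,220:380],(400,300))])])
cv2.imwrite('pics/crop1.png',o)
P=cloud(c)
for u,v in [(208,203),(190,221),(209,221),(472,249),(464,271),(488,268),(413,235),(245,275),(253,233),(352,244),(344,288),(298,258),(310,227),(360,226),(260,184),(160,225),(187,253),(380,310),(420,316),(433,207),(417,279),(487,222),(495,303)]: print(u,v,P[v,u].round(3))
E
```

```text
208 203 [ 0.411 -0.427  0.02 ]
190 221 [ 0.503 -0.458  0.014]
209 221 [ 0.49  -0.393  0.015]
472 249 [0.433 0.479 0.013]
464 271 [0.527 0.457 0.009]
488 268 [0.503 0.528 0.013]
413 235 [0.417 0.289 0.019]
245 275 [ 0.741 -0.172  0.091]
253 233 [ 0.501 -0.235  0.002]
352 244 [0.481 0.099 0.001]
344 288 [ 0.66   0.105 -0.002]
298 258 [ 0.584 -0.058  0.012]
310 227 [ 0.451 -0.049  0.02 ]
360 226 [0.394 0.111 0.   ]
260 184 [ 0.254 -0.287 -0.002]
160 225 [ 0.566 -0.531  0.044]
187 253 [ 0.659 -0.398  0.039]
380 310 [0.751 0.223 0.048]
420 316 [0.76  0.332 0.066]
433 207 [0.289 0.343 0.036]
417 279 [0.59  0.318 0.011]
487 222 [0.301 0.527 0.014]
495 303 [0.631 0.547 0.011]
```

View pics/crop1.png

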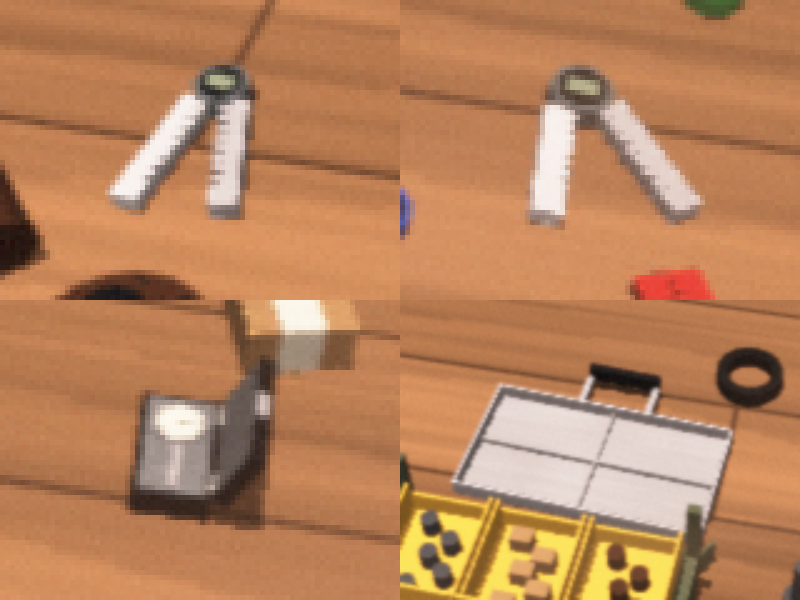

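The only candidates are these. Bare-metal rules: (208,205) and (472,252). Case: (413,235). Look-alikes: blue (417,279), green (487,222), red (495,303). The calipers are absent. I pick the two white/grey rules and the case, and next I'll check the left rule up close.

>>> move_arm:
  motion:
    - [3.8,-2.2,0.9,0]
    - [3.8,-2.2,0.9,0]
    - [3.8,-2.2,0.9,0]
    - [3.8,-2.2,0.9,0]
    - [3.8,-2.2,0.9,0]
    - [3.8,-2.2,0.5,0]
    - [0,0,0,0.15]
    - [0,0,0,0.15]
    - [0,0,0,0.02]
    - [0,0,0,0]
    - [0,0,0,0]
  hand: 1

```text
time: 1.25
tcp_pos: [0.3829, -0.4113, 0.1959]
tool_rot: [-3.136, 0.004, -0.01]
contact_force: [0.0, 0.1, -0.1]
finger_gap: -0.0004
```

```bash
cat >> h.py <<'E'
def plan(x,y,z,yaw=None):
    s=read_state(); p=s['tcp_pos']; r=rot(s['tool_rot']); d=(np.array([x,y,z])-p)@r*100
    y0=np.arctan2(r[1,0],r[0,0]); t=0 if yaw is None else (y0-yaw+np.pi)%(2*np.pi)-np.pi
    print('tcp',p.round(4),'yaw',round(y0,3),'go',d.round(2),'turn',round(t,3),'rows',np.ceil(np.linalg.norm(d)/4.5),'t',round(s['time'],1),'F',np.round(s['contact_force'],1),'gap',round(s['finger_gap'],4))
E
python3 - <<'E'
from h import *
c=grab('wrist','w1'); grab('scene','s1'); print(read_state()['joint_positions'].round(2),c['xyz']); plan(.38,-.42,.2,0)
E
```

```text
[-0.92 -0.02  1.9   0.    1.27  0.66] [ 0.45075213 -0.41152764  0.31739469]
tcp [ 0.3829 -0.4115  0.196 ] yaw -0.011 go [-0.28  0.85 -0.4 ] turn -0.011 rows 1.0 t 1.4 F [-0.5  0.5  0.2] gap -0.0
```

View pics/w1.png

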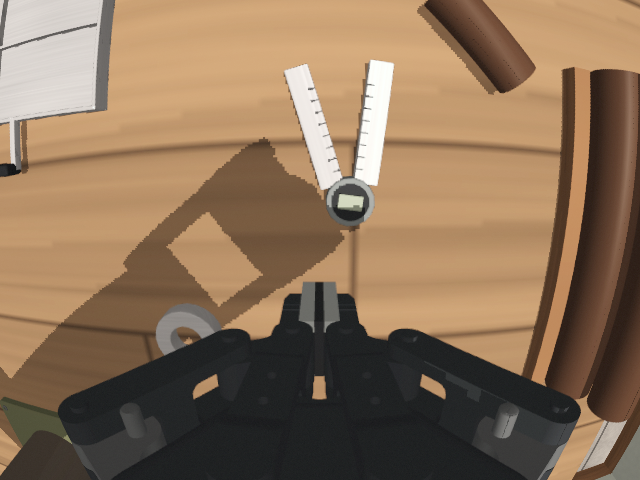

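Close view: the rule's head is at (350,202), the blade tip (+y side) at (298,70) and the stock tip at (380,63). It is bare metal, so this is the one I want.

```bash
cat >> h.py <<'E'
def bars(c,fish,zp=.014,near=None,rad=.16):
    hsv=cv2.cvtColor(c['pixels'],cv2.COLOR_RGB2HSV); P=cloud(c,fish)
    m=((hsv[...,1]<70)&(hsv[...,2]>140)&(P[...,2]<.04)).astype(np.uint8)
    if near is not None: m&=(np.hypot(P[...,0]-near[0],P[...,1]-near[1])<rad).astype(np.uint8)
    m=cv2.morphologyEx(m,cv2.MORPH_CLOSE,np.ones((3,3),np.uint8))
    cs,_=cv2.findContours(m,cv2.RETR_EXTERNAL,cv2.CHAIN_APPROX_NONE); out=[]
    for k in cs:
        if cv2.contourArea(k)<60: continue
        q=onplane(c,k[:,0],zp,fish)[:,:2]; (cc,wh,a)=cv2.minAreaRect((q*1000).astype(np.float32))
        mm=np.zeros_like(m); cv2.drawContours(mm,[k],-1,1,-1)
        a=a if wh[0]>=wh[1] else a-90
        out.append((np.round(cc,1),np.round(sorted(wh),1),round((a+90)%180-90,1),'zmed',round(float(np.median(P[...,2][mm>0])),4),k[:,0].mean(0).round()))
    return out
E
python3 - <<'E'
from h import *
c=load('w1')
for b in bars(c,True,near=(.45,-.43)): print(b)
print(onplane(c,[[350,202]],.017,True))
P=cloud(c,True); print('head z',P[198:206,346:354,2].mean(), P[120:130,366:372,2].mean(), 'bench',P[225:235,400:420,2].mean())
c=load('s1')
for n in [(.45,-.43),(.47,.48)]:
  for b in bars(c,False,near=n): print(b)
E
```

```text
(array([ 396.7, -435.3]), array([11. , 20.8]), 89.7, 'zmed', 0.0191, array([350., 201.]))
(array([ 450.9, -419.1]), array([ 87.5, 135. ]), -7.5, 'zmed', 0.0152, array([346., 137.]))
[[ 0.39597756 -0.43466599  0.017     ]]
head z 0.019188331172284814 0.015062166053132353 bench 0.0010112351036745178
(array([ 468., -406.]), array([ 21.3, 112.1]), 16.0, 'zmed', 0.0135, array([208., 216.]))
(array([ 470. , -456.3]), array([ 25.3, 111.1]), -5.4, 'zmed', 0.0129, array([194., 215.]))
(array([501.4, 458.9]), array([ 21.6, 100.5]), -5.1, 'zmed', 0.0121, array([465., 264.]))
(array([470.8, 506.5]), array([ 23.4, 127.4]), 33.9, 'zmed', 0.0132, array([480., 259.]))
```

```bash
python3 - <<'E'
from h import *
c=load('w1'); 
h=onplane(c,[[350,202]],.018,True)[0]
t=onplane(c,[[298,70],[380,63]],.015,True)
for p in t: d=p-h; print(p.round(4),np.hypot(*d[:2]),np.degrees(np.arctan2(d[1],d[0])))
yaw=0.09; u=np.array([np.cos(yaw),np.sin(yaw)]); g=h[:2]+.043*u; print(g); plan(g[0],g[1],.06,yaw)
E
```

```text
[ 0.5046 -0.3934  0.015 ] 0.11601541719842967 20.7899923760803
[ 0.511  -0.4594  0.015 ] 0.11744135391956972 -12.196681974563484
[ 0.43898587 -0.43072419]
tcp [ 0.3829 -0.4115  0.196 ] yaw -0.011 go [ 5.69  1.94 13.57] turn -0.101 rows 4.0 t 1.4 F [-0.5  0.5  0.2] gap -0.0
```

```bash
python3 - <<'E'
from h import *
c=load('w1'); P=cloud(c,True)
for v in range(275,345,8): print(v,P[v,308].round(4),P[v,330].round(4))
u=np.array([np.cos(.075),np.sin(.075)]); g=np.array([.396,-.4347])+.048*u; print(g); plan(g[0],g[1],.07,.075)
E
```

```text
275 [ 0.3258 -0.3984  0.001 ] [ 0.3259 -0.4185  0.0016]
283 [ 0.3934 -0.4058  0.1808] [ 0.3929 -0.4146  0.1798]
291 [ 0.3929 -0.406   0.1875] [ 0.3934 -0.4144  0.1889]
299 [ 0.3937 -0.4063  0.1964] [ 0.3931 -0.4142  0.1953]
307 [ 0.3934 -0.4065  0.2023] [ 0.3936 -0.4141  0.2029]
315 [ 0.3933 -0.4067  0.2081] [ 0.3933 -0.414   0.2082]
323 [ 0.3929 -0.4068  0.2128] [ 0.3926 -0.4139  0.2123]
331 [ 0.3945 -0.4071  0.2208] [ 0.395  -0.4137  0.2216]
339 [ 0.3946 -0.4073  0.2254] [ 0.3947 -0.4136  0.2257]
[ 0.44386506 -0.43110337]
tcp [ 0.3829 -0.4115  0.196 ] yaw -0.011 go [ 6.17  1.97 12.57] turn -0.086 rows 4.0 t 1.4 F [-0.5  0.5  0.2] gap -0.0
```

>>> move_arm:
  motion:
    - [1.5,0.5,3.2,-0.09]
    - [1.5,0.5,3.2,0]
    - [1.5,0.5,3.2,0]
    - [1.5,0.5,3.2,0]
    - [0,0,0,0]
    - [0,0,0,0]
  hand: -1

```text
time: 1.95
tcp_pos: [0.4454, -0.4328, 0.0676]
tool_rot: [3.141, -0.0, 0.084]
contact_force: [0.7, -1.0, 0.5]
finger_gap: 0.0847
```

```bash
python3 - <<'E'
from h import *
c=grab('wrist','w2'); P=cloud(c,True)
plan(.4438,-.4311,.025,.075)
z=P[...,2]; tcp=read_state()['tcp_pos']
# finger tips: points above bench, near TCP plane, lowest
m=(np.hypot(P[...,0]-tcp[0],P[...,1]-tcp[1])<.08)&(z>.03)&(c['range_z']>0)
print('lowest finger z',np.percentile(z[m],[0,1,3]))
for b in bars(c,True,near=(.44,-.43)): print(b)
E
```

```text
tcp [ 0.4451 -0.4325  0.0675] yaw 0.083 go [-0.11 -0.15  4.25] turn 0.008 rows 1.0 t 2.0 F [-0.5  0.3 -0.6] gap 0.0854
lowest finger z [0.05858686 0.06655157 0.07515059]
(array([ 392.4, -435.5]), array([12.6, 20.1]), 82.9, 'zmed', 0.0191, array([318., 360.]))
(array([ 385.3, -442. ]), array([19.2, 40.4]), -50.1, 'zmed', 0.018, array([329., 372.]))
(array([ 461.6, -453.5]), array([ 22. , 104.2]), -7.6, 'zmed', 0.015, array([369., 234.]))
(array([ 458.2, -406. ]), array([ 21.6, 103.8]), 16.0, 'zmed', 0.0151, array([269., 234.]))
```

View pics/w2.png

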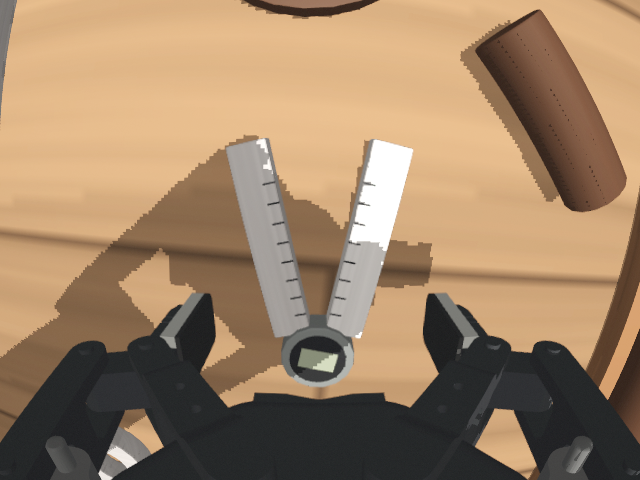

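Wrist close-up: the fingers straddle both bars. The head is at (318,357), and the bars run up to (248,145) and (390,145).

>>> move_arm:
  motion:
    - [-0.1,-0.1,2.3,0]
    - [0,0,2.3,0]
    - [0,0,0,0]
    - [0,0,0,0]

```text
time: 2.4
tcp_pos: [0.4456, -0.4363, 0.0302]
tool_rot: [3.13, -0.008, 0.083]
contact_force: [-0.4, -0.3, -0.2]
finger_gap: 0.0852
```

>>> move_arm:
  motion:
    - [0,0,0,0]
    - [0,0,0,0]
    - [0,0,0,0]
    - [0,0,0,0]
    - [0,0,0,0]
    - [0,0,0,0]
    - [0,0,0,0]
    - [0,0,0,0]
  hand: 1
  squeeze: 50

```text
time: 3.2
tcp_pos: [0.4476, -0.4391, 0.0372]
tool_rot: [3.122, -0.014, 0.083]
contact_force: [0.2, -0.0, -1.1]
finger_gap: -0.0006
```

```bash
python3 - <<'E'
from h import *
c=grab('wrist','w3'); plan(.4438,-.4311,.021,.075)
for n in [('s2','scene')]: grab(n[1],n[0])
c=load('s2'); im=c['pixels']; hsv=cv2.cvtColor(im,cv2.COLOR_RGB2HSV); P=cloud(c)
# tray corner finding: grey low-sat region near tray
m=((hsv[...,1]<60)&(hsv[...,2]>90)&(abs(P[...,0]-.57)<.15)&(abs(P[...,1]+.06)<.22)&(P[...,2]<.035)).astype(np.uint8)
cs,_=cv2.findContours(m,cv2.RETR_EXTERNAL,cv2.CHAIN_APPROX_NONE)
k=max(cs,key=cv2.contourArea); print(cv2.contourArea(k),cv2.boundingRect(k)); h=cv2.approxPolyDP(k,6,True)[:,0]; print(h.tolist()); print(onplane(c,h,.022).round(4))
E
```

```text
tcp [ 0.4476 -0.4391  0.0372] yaw 0.083 go [-0.34 -0.86  1.6 ] turn 0.008 rows 1.0 t 3.2 F [-0.3  0.1 -0.6] gap -0.0002
4380.5 (241, 225, 112, 64)
[[241, 266], [326, 288], [336, 275], [341, 286], [352, 247], [321, 241], [323, 230], [316, 240], [296, 236], [296, 225], [290, 235], [260, 229]]
[[ 6.605e-01 -2.209e-01  2.200e-02]
 [ 6.885e-01  5.510e-02  2.200e-02]
 [ 6.341e-01  7.480e-02  2.200e-02]
 [ 6.719e-01  9.750e-02  2.200e-02]
 [ 5.119e-01  1.031e-01  2.200e-02]
 [ 5.071e-01  4.000e-04  2.200e-02]
 [ 4.578e-01 -3.600e-03  2.200e-02]
 [ 5.062e-01 -1.650e-02  2.200e-02]
 [ 5.024e-01 -8.450e-02  2.200e-02]
 [ 4.539e-01 -9.680e-02  2.200e-02]
 [ 5.021e-01 -1.049e-01  2.200e-02]
 [ 4.963e-01 -2.096e-01  2.200e-02]]
```

View pics/w3.png

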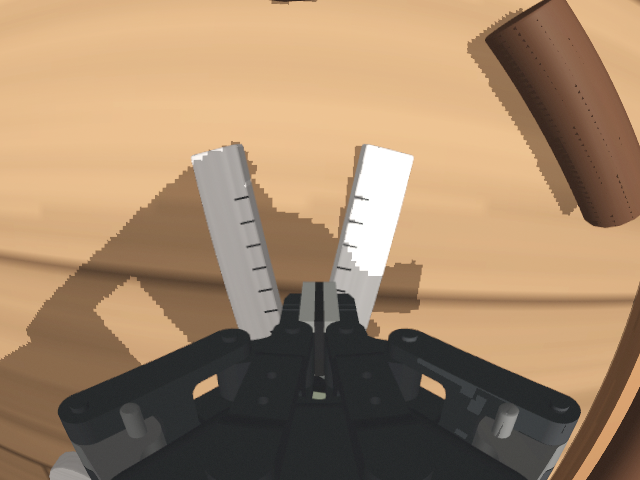

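The fingers closed over the top of the bars because they were too high: the tips sit back when the gripper is open. I'll raise, open, re-measure and go lower.

>>> move_arm:
  motion:
    - [0,0,-3.0,0]
    - [0,0,-2.0,0]
    - [0,0,0,0]
    - [0,0,0,0]
  hand: -1

```text
time: 3.7
tcp_pos: [0.4459, -0.4371, 0.0862]
tool_rot: [3.125, -0.011, 0.083]
contact_force: [-0.6, 0.7, -0.4]
finger_gap: 0.0577
```

```bash
cat >> h.py <<'E'
def rule(c,hpx,t1,t2,L):
    h=onplane(c,[hpx],.018,True)[0]; t=onplane(c,[t1,t2],.014,True)
E
sed -i '/^def rule/,$d' h.py
python3 - <<'E'
from h import *
c=grab('wrist','w4')
for b in bars(c,True,near=(.44,-.43)): print(b)
plan(.44,-.43,.02,.075)
E
```

```text
(array([ 392.5, -435.2]), array([12.3, 20.3]), 83.3, 'zmed', 0.0191, array([309., 344.]))
(array([ 384.9, -442.2]), array([17.8, 39.1]), -50.6, 'zmed', 0.0179, array([319., 357.]))
(array([ 461.8, -453.6]), array([ 21.7, 103.9]), -7.7, 'zmed', 0.015, array([354., 229.]))
(array([ 458.1, -406.1]), array([ 21.6, 103.9]), 16.1, 'zmed', 0.0151, array([262., 229.]))
tcp [ 0.446  -0.4372  0.0862] yaw 0.083 go [-0.61 -0.87  6.6 ] turn 0.008 rows 2.0 t 3.8 F [ 0.9 -0.4  0.3] gap 0.0653
```

>>> move_arm:
  motion:
    - [-0.6,-0.5,3.3,0]
    - [0,0,3.2,0]
    - [0,0,1.2,0]
    - [0,0,0.4,0]

```text
time: 4.15
tcp_pos: [0.4417, -0.4351, 0.009]
tool_rot: [3.129, -0.01, 0.083]
contact_force: [-14.3, 12.5, 56.2]
finger_gap: 0.0854
```

```bash
python3 - <<'E'
from h import *
plan(.44,-.4317,.0205,.073)
E
```

```text
tcp [ 0.4417 -0.4351  0.009 ] yaw 0.083 go [-0.12 -0.34 -1.16] turn 0.01 rows 1.0 t 4.2 F [-14.3  12.5  56.2] gap 0.0854
```

>>> move_arm:
  motion:
    - [-0.1,-0.3,-1.1,0]
    - [0,0,0,0]

```text
time: 4.35
tcp_pos: [0.4409, -0.4329, 0.0215]
tool_rot: [3.128, -0.01, 0.083]
contact_force: [-0.5, -0.2, -0.2]
finger_gap: 0.0855
```

```bash
python3 - <<'E'
from h import *
plan(.44,-.4317,.0205,.073)
E
```

```text
tcp [ 0.4409 -0.4329  0.0215] yaw 0.083 go [-0.08 -0.13  0.1 ] turn 0.01 rows 1.0 t 4.3 F [-0.5 -0.2 -0.2] gap 0.0855
```

>>> move_arm:
  motion:
    - [0,0,0,0]
    - [0,0,0,0]
    - [0,0,0,0]
    - [0,0,0,0]
    - [0,0,0,0]
    - [0,0,0,0]
    - [0,0,0,0]
    - [0,0,0,0]
  hand: 1
  squeeze: 50

```text
time: 5.15
tcp_pos: [0.4412, -0.4329, 0.021]
tool_rot: [3.13, -0.009, 0.083]
contact_force: [0.1, 0.7, 3.7]
finger_gap: 0.0396
```

```bash
python3 - <<'E'
from h import *
c=grab('wrist','w5'); plan(.44,-.4317,.0205,.073)
for b in bars(c,True,near=(.44,-.43)): print(b)
E
```

```text
tcp [ 0.4412 -0.4329  0.021 ] yaw 0.083 go [-0.11 -0.13  0.05] turn 0.01 rows 1.0 t 5.2 F [-0.   0.7  3.9] gap 0.0393
(array([ 460.8, -431.2]), array([ 40.7, 104.1]), 2.0, 'zmed', 0.0151, array([322., 250.]))
```

>>> move_arm:
  motion:
    - [0,0,-3,0]
    - [0,0,-4,0]
    - [0,0,-4,0]
    - [2.0,-3.7,0,0]
    - [2.0,-3.7,0,0]
    - [2.0,-3.7,0,0]
    - [2.0,-3.7,0,0]
    - [2.0,-3.7,0,0]
    - [2.0,-3.7,0,0]
    - [0,0,0,-0.14]
    - [0,0,0,-0.15]
    - [0,0,0,-0.15]
    - [0,0,0,-0.15]
    - [0,0,0,-0.15]
    - [0,0,0,-0.15]
    - [0,0,0,-0.15]
    - [0,0,0,-0.15]
    - [0,0,0,-0.15]
    - [0,0,0,-0.12]
  squeeze: 70

```text
time: 7.1
tcp_pos: [0.5257, -0.1785, 0.0985]
tool_rot: [-3.106, -0.019, 1.543]
contact_force: [0.3, -0.3, -2.5]
finger_gap: 0.0386
```

```bash
python3 - <<'E'
from h import *
c=grab('wrist','w6'); grab('scene','s3'); plan(.545,-.134,.08,1.52)
P=cloud(load('s3')); m=(P[...,2]>.06)&(P[...,2]<.16)&(P[...,1]>-.2)&(P[...,1]<.08)&(P[...,0]>.64)&(P[...,0]<.9); print('rack front x',np.percentile(P[...,0][m],[.5,2,5,20]))
E
```

```text
tcp [ 0.5255 -0.1784  0.0984] yaw 1.537 go [4.47 1.87 1.85] turn 0.017 rows 2.0 t 7.2 F [-0.4  0.2 -2.6] gap 0.0388
rack front x [0.74239    0.74399558 0.7457836  0.76879668]
```

View pics/w6.png

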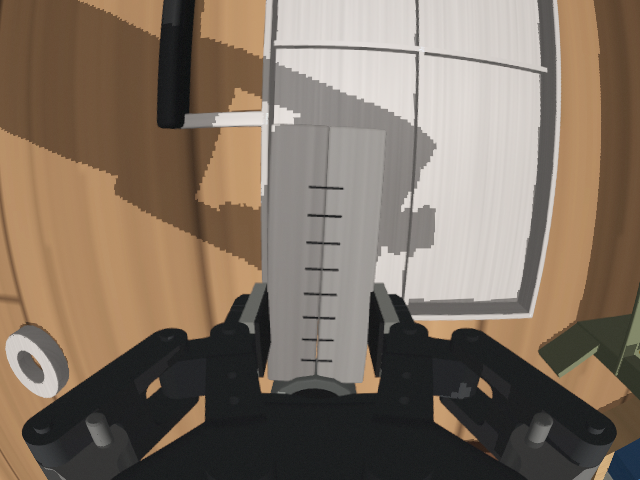

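```bash
python3 - <<'E'
from h import *
c=load('w6')
print('cross',onplane(c,[[418,50]],.011,True))
print('rim: backcorner, front pts, side pt, back pt',onplane(c,[[534,317],[270,10],[262,230],[412,320],[556,60]],.022,True).round(4))
P=cloud(c,True)
for u,v in [(418,50),(534,317),(480,250),(556,60),(264,200),(318,300),(520,310),(180,60)]: print(u,v,P[v,u].round(4))
E
```

```text
cross [[ 0.58174495 -0.05685031  0.011     ]]
rim: backcorner, front pts, side pt, back pt [[ 0.6644 -0.2202  0.022 ]
 [ 0.4997 -0.0349  0.022 ]
 [ 0.4912 -0.1582  0.022 ]
 [ 0.578  -0.2158  0.022 ]
 [ 0.6681 -0.0558  0.022 ]]
418 50 [ 0.5815 -0.0572  0.0122]
534 317 [ 0.6785 -0.2316  0.0009]
480 250 [ 0.6253 -0.1779  0.0039]
556 60 [ 0.6678 -0.0559  0.0224]
264 200 [ 0.4935 -0.1411  0.0232]
318 300 [ 0.5247 -0.1698  0.0915]
520 310 [ 0.6543 -0.2159  0.018 ]
180 60 [ 0.4517 -0.0613  0.0324]
```

The rule is held over the tray. The divider cross is at (418,50), the near tray corner at (534,317) and the handle at (180,60).

>>> move_arm:
  motion:
    - [2.2,0.5,1.5,0.01]
    - [2.2,0.5,1.5,0]
    - [0,0,0.5,0]
    - [0,0,0,0]

```text
time: 7.6
tcp_pos: [0.5344, -0.1331, 0.0599]
tool_rot: [-3.102, -0.018, 1.514]
contact_force: [-0.1, -0.3, -3.1]
finger_gap: 0.0397
```

```bash
python3 - <<'E'
from h import *
c=grab('wrist','w7'); plan(.536,-.1350,.027,1.524); print(read_state()['tool_rot'])
P=cloud(c,True); r=read_state()
m=(P[...,2]>.045)&(P[...,2]<.075); hsv=cv2.cvtColor(c['pixels'],cv2.COLOR_RGB2HSV); m&=(hsv[...,1]<40)&(hsv[...,2]>110)
q=P[m][:,:2]; print(cv2.minAreaRect((q*1000).astype(np.float32)),np.median(P[m][:,2]))
E
```

```text
tcp [ 0.5344 -0.1332  0.0601] yaw 1.514 go [-0.23  0.3   3.3 ] turn -0.01 rows 1.0 t 7.7 F [-0.2 -0.8 -2.6] gap 0.0397
[-3.10188913 -0.01849389  1.51429128]
((539.8099365234375, -114.23759460449219), (110.7280502319336, 61.05876922607422), 77.15421295166016) 0.054175707797373324
```

>>> move_arm:
  motion:
    - [-0.1,0.2,1.5,0]
    - [-0.1,0.1,1.5,0]
    - [0,0,0.3,0]
    - [0,0,0,0]

```text
time: 8.05
tcp_pos: [0.5366, -0.1371, 0.0251]
tool_rot: [-3.104, -0.017, 1.51]
contact_force: [0.5, 1.4, 2.6]
finger_gap: 0.0384
```

```bash
python3 - <<'E'
from h import *
plan(.536,-.1350,.025,1.524)
E
```

```text
tcp [ 0.5366 -0.1371  0.0251] yaw 1.51 go [ 0.21 -0.08  0.02] turn -0.014 rows 1.0 t 8.1 F [0.5 1.4 2.6] gap 0.0384
```

>>> move_arm:
  motion:
    - [0,0,0,0]
    - [0,0,0,0]
    - [0,0,0,0]
    - [0,0,-2,0]
    - [0,0,-4,0]
    - [0,0,-4,0]
    - [0,0,-4,0]
    - [0,0,0,0]
  hand: -0.12

```text
time: 8.85
tcp_pos: [0.5437, -0.141, 0.1743]
tool_rot: [-3.11, -0.015, 1.509]
contact_force: [0.4, -0.4, 1.4]
finger_gap: 0.0475
```

```bash
python3 - <<'E'
from h import *
c=grab('wrist','w8'); s=grab('scene','s4'); plan(.38,.45,.2,.25)
a=c['pixels'][...,::-1]; b=s['pixels'][170:320,220:520,::-1]
cv2.imwrite('pics/v8.png',np.hstack([cv2.resize(a,(400,300)),cv2.resize(b,(400,200+100))]))
print(read_state()['joint_positions'].round(2))
for n in [(.47,.48)]:
  for b in bars(s,False,near=n): print(b)
E
```

```text
tcp [ 0.5408 -0.1399  0.1686] yaw 1.509 go [ 57.94 -19.74  -1.29] turn 1.259 rows 14.0 t 8.9 F [ 0.6  0.6 -0.2] gap 0.0478
[-0.35  0.02  1.91  0.01  1.26 -0.29]
(array([479.4, 481.1]), array([104.9, 122.6]), 17.1, 'zmed', 0.0125, array([474., 261.]))
```

View pics/v8.png

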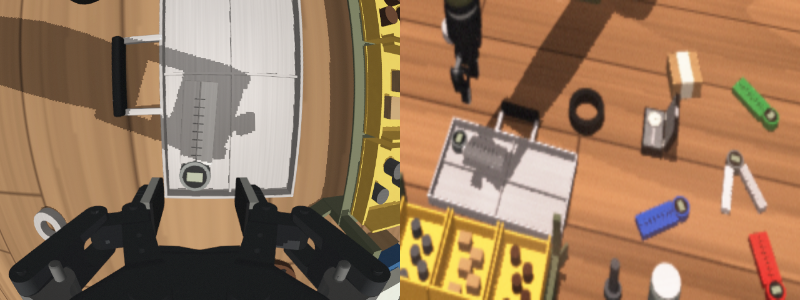

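The view shows the long rule flat in bay 0, with its head at (195,176) in the left panel. Next is the other rule.

>>> move_arm:
  motion:
    - [4.1,-1.4,-0.1,0]
    - [4.1,-1.4,-0.1,0]
    - [4.1,-1.4,-0.1,0]
    - [4.1,-1.4,-0.1,0]
    - [4.1,-1.4,-0.1,0]
    - [4.1,-1.4,-0.1,0]
    - [4.1,-1.4,-0.1,0]
    - [4.1,-1.4,-0.1,0]
    - [4.1,-1.4,-0.1,0]
    - [4.1,-1.4,-0.1,0]
    - [4.1,-1.4,-0.1,0]
    - [4.1,-1.4,-0.1,0]
    - [4.1,-1.4,-0.1,0]
    - [4.1,-1.4,-0.1,0]
    - [0,0,0,0.15]
    - [0,0,0,0.15]
    - [0,0,0,0.15]
    - [0,0,0,0.15]
    - [0,0,0,0.15]
    - [0,0,0,0.15]
  hand: -1

```text
time: 10.95
tcp_pos: [0.357, 0.4609, 0.1645]
tool_rot: [-3.097, 0.075, 0.596]
contact_force: [0.2, 0.6, 0.4]
finger_gap: 0.0858
```

>>> move_arm:
  motion:
    - [0,0,0,0.15]
    - [0,0,0,0.15]
    - [0,0,0,0.06]
    - [0,0,0,0]

```text
time: 11.35
tcp_pos: [0.3534, 0.4574, 0.1554]
tool_rot: [-3.134, 0.098, 0.231]
contact_force: [-0.1, 0.3, 0.5]
finger_gap: 0.0857
```

```bash
python3 - <<'E'
from h import *
c=grab('wrist','w9'); plan(.38,.45,.2,.25); print(read_state()['tool_rot'])
for b in bars(c,True,near=(.47,.48)): print(b)
E
```

```text
tcp [0.3533 0.4573 0.1552] yaw 0.232 go [ 1.98  1.29 -4.71] turn -0.018 rows 2.0 t 11.4 F [-0.3 -0.6 -0.3] gap 0.0855
[-3.13464684  0.09876187  0.23160554]
(array([434. , 478.3]), array([12.7, 20.6]), 83.4, 'zmed', 0.0192, array([320.,  94.]))
(array([458.5, 484.9]), array([86. , 89.6]), -76.9, 'zmed', 0.0153, array([322.,  49.]))
```

View pics/w9.png

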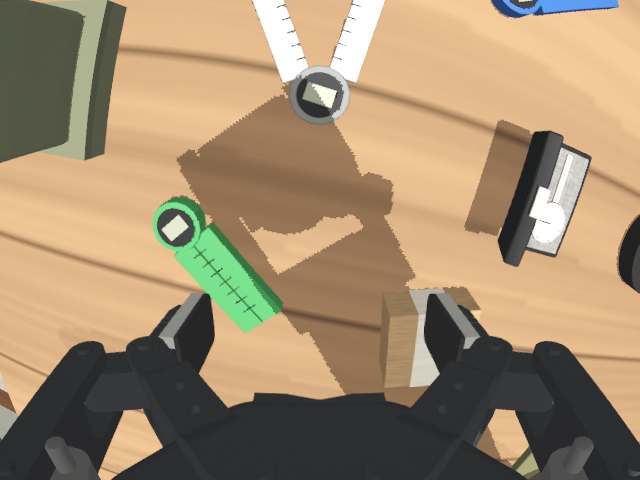

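Close view: the second bare-metal rule has its head at (320,95). Green (215,270) and blue (555,5) are decoys, and the open case is at (548,200). I'll go in slower to limit tilt drift.

```bash
python3 - <<'E'
from h import *
plan(.477,.489,.075,.253)
E
```

```text
tcp [0.3533 0.4573 0.1552] yaw 0.232 go [13.5  -0.2   6.72] turn -0.021 rows 4.0 t 11.4 F [-0.3 -0.6 -0.3] gap 0.0855
```

>>> move_arm:
  motion:
    - [2.0,0,1,-0.02]
    - [2.0,0,1,0]
    - [2.0,0,1,0]
    - [2.0,0,1,0]
    - [2.0,0,1,0]
    - [2.0,0,1,0]
    - [1.5,0,0.7,0]
    - [0,0,0,0]

```text
time: 12.2
tcp_pos: [0.4776, 0.4885, 0.0644]
tool_rot: [-3.136, 0.108, 0.266]
contact_force: [-0.6, -0.3, 0.0]
finger_gap: 0.0852
```

```bash
python3 - <<'E'
from h import *
c=grab('wrist','w10'); print(read_state()['tool_rot'])
for b in bars(c,True,near=(.48,.49)): print(b)
plan(.477,.489,.0205,.253)
E
```

```text
[-3.13573137  0.10831157  0.26585358]
(array([429.9, 477.3]), array([11.5, 20. ]), 84.8, 'zmed', 0.0191, array([318., 344.]))
(array([442.3, 661.6]), array([10.6, 56.2]), 1.0, 'zmed', 0.0312, array([ 33., 239.]))
(array([557.1, 352.7]), array([12.7, 21. ]), 31.5, 'zmed', 0.0191, array([595., 194.]))
(array([484.6, 490.5]), array([ 97.6, 105.5]), -76.2, 'zmed', 0.015, array([319., 245.]))
tcp [0.4768 0.4884 0.0647] yaw 0.266 go [ 0.51 -0.02  4.39] turn 0.013 rows 1.0 t 12.2 F [-1.1 -0.1 -0.1] gap 0.0856
```

>>> move_arm:
  motion:
    - [0,0,1.5,0.02]
    - [0,0,1.5,0]
    - [0,0,1.0,0]
    - [0,0,0,0]

```text
time: 12.65
tcp_pos: [0.4696, 0.4869, 0.0215]
tool_rot: [-3.139, 0.11, 0.247]
contact_force: [-0.9, -0.9, 0.1]
finger_gap: 0.0855
```

```bash
python3 - <<'E'
from h import *
plan(.4725,.4873,.0215,.241)
E
```

```text
tcp [0.4696 0.4869 0.0215] yaw 0.247 go [ 0.29  0.03 -0.03] turn 0.006 rows 1.0 t 12.7 F [-0.9 -0.9  0.1] gap 0.0855
```

>>> move_arm:
  motion:
    - [0.2,0,0,0]
    - [0,0,0,0]
    - [0,0,0,0]
    - [0,0,0,0]
    - [0,0,0,0]
    - [0,0,0,0]
    - [0,0,0,0]
    - [0,0,0,0]
    - [0,0,0,0]
  hand: 1
  squeeze: 60

```text
time: 13.55
tcp_pos: [0.4727, 0.4882, 0.0236]
tool_rot: [-3.137, 0.106, 0.247]
contact_force: [1.0, 0.3, 0.1]
finger_gap: 0.0388
```

```bash
python3 - <<'E'
from h import *
c=grab('wrist','w11'); print(read_state()['tool_rot'])
for b in bars(c,True,near=(.48,.49),rad=.1): print(b)
plan(.477,.489,.12,.253)
E
```

```text
[-3.13750144  0.10643781  0.24742248]
(array([426.6, 480. ]), array([ 5.6, 19.9]), -78.0, 'zmed', 0.0191, array([314., 393.]))
(array([482.7, 491.7]), array([ 41.2, 103.9]), 11.5, 'zmed', 0.0151, array([318., 274.]))
tcp [0.4726 0.4882 0.0236] yaw 0.247 go [-0.58 -0.01 -9.63] turn -0.006 rows 3.0 t 13.6 F [ 0.5 -0.4  0.3] gap 0.0387
```

>>> move_arm:
  motion:
    - [0,0,-3,0]
    - [0,0,-3,0]
    - [0,0,-3,0]
    - [0,0,-2.5,0]
    - [-0.3,3.4,0,0]
    - [-0.3,3.4,0,0]
    - [-0.3,3.4,0,0]
    - [-0.3,3.4,0,0]
    - [-0.3,3.4,0,0]
    - [-0.3,3.4,0,0]
    - [-0.3,3.4,0,0]
    - [-0.3,3.4,0,0]
    - [-0.3,3.4,0,0]
    - [-0.3,3.4,0,0]
    - [-0.3,3.4,0,0]
    - [-0.3,3.4,0,0]
    - [0,0,0,0]

```text
time: 15.3
tcp_pos: [0.5444, 0.0708, 0.1327]
tool_rot: [-3.138, 0.124, 0.252]
contact_force: [0.3, 0.5, -2.4]
finger_gap: 0.0386
```

```bash
python3 - <<'E'
from h import *
print(read_state()['tool_rot'],read_state()['joint_positions'].round(3)); plan(.543,.0234,.12,1.524)
E
```

```text
[-3.13843841  0.12353374  0.2521234 ] [ 0.042  0.079  1.914 -0.024  1.27   1.369]
tcp [0.5444 0.0708 0.1327] yaw 0.252 go [-1.15  4.56  1.41] turn -1.272 rows 2.0 t 15.3 F [ 0.3  0.5 -2.4] gap 0.0386
```

>>> move_arm:
  motion:
    - [0,0,0,-0.14]
    - [0,0,0,-0.14]
    - [0,0,0,-0.14]
    - [0,0,0,-0.14]
    - [0,0,0,-0.14]
    - [0,0,0,-0.14]
    - [0,0,0,-0.14]
    - [0,0,0,-0.14]
    - [0,0,0,-0.14]
    - [0,0,0,0]

```text
time: 16.3
tcp_pos: [0.5383, 0.0761, 0.1259]
tool_rot: [-3.009, 0.023, 1.565]
contact_force: [0.3, -0.3, -3.0]
finger_gap: 0.0388
```

```bash
python3 - <<'E'
from h import *
c=grab('wrist','w12'); s=grab('scene','s5'); print(read_state()['tool_rot']); plan(.5455,.024,.06,1.524)
P=cloud(c,True)
o=np.hstack([cv2.resize(c['pixels'][...,::-1],(480,360)),cv2.resize(s['pixels'][170:320,220:380,::-1],(320,300))[:300]] if 0 else [c['pixels'][...,::-1]]); cv2.imwrite('pics/v12.png',o)
E
```

```text
[-3.00957613  0.0231545   1.56202358]
tcp [0.5384 0.076  0.126 ] yaw 1.562 go [-5.04  1.63  6.57] turn 0.038 rows 2.0 t 16.4 F [ 0.7 -0.4 -3. ] gap 0.0385
```

View pics/w12.png

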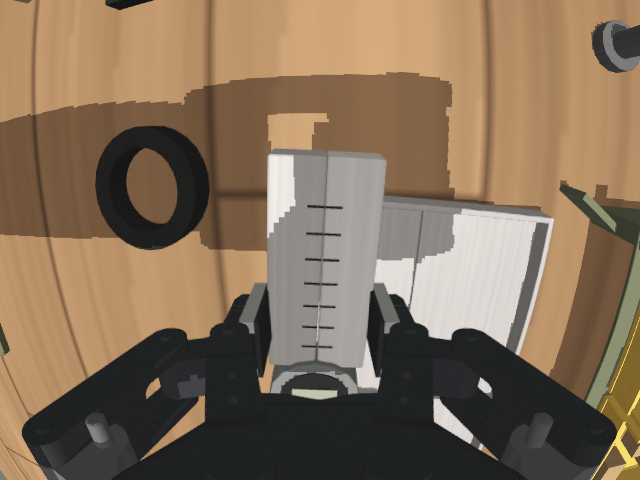

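The rule is held. The tray's +y corner is at (552,217) and the divider meets the rim at (422,210).

```bash
python3 - <<'E'
from h import *
c=load('w12'); print(onplane(c,[[552,217],[400,202]],.022,True),onplane(c,[[422,212]],.015,True))
print('exp corner .677,.098; div',.582+.0075,-.057+.1593)
E
```

```text
[[0.67796296 0.0987697  0.022     ]
 [0.57399341 0.10407754 0.022     ]] [[0.58902425 0.09673386 0.015     ]]
exp corner .677,.098; div 0.5894999999999999 0.1023
```

>>> move_arm:
  motion:
    - [-2.0,0.5,1.5,0.04]
    - [-2.0,0.5,1.5,0]
    - [-1.0,0.5,1.5,0]
    - [0,0,1.0,0]
    - [0,0,0,0]

```text
time: 16.9
tcp_pos: [0.5448, 0.0247, 0.0689]
tool_rot: [-3.012, 0.028, 1.512]
contact_force: [-1.4, 1.6, -2.6]
finger_gap: 0.0382
```

```bash
python3 - <<'E'
from h import *
print(read_state()['tool_rot']); plan(.5455,.024,.036,1.524)
E
```

```text
[-3.0122471   0.02781737  1.51240611]
tcp [0.5448 0.0247 0.0689] yaw 1.512 go [0.02 0.49 3.25] turn -0.012 rows 1.0 t 16.9 F [-1.4  1.6 -2.6] gap 0.0382
```

Tray pose is confirmed to about 1 mm. Lowering and releasing.

>>> move_arm:
  motion:
    - [0,0.2,1.2,0]
    - [0,0.2,1.2,0]
    - [0,0.1,0.8,0]
    - [0,0,0,0]

```text
time: 17.3
tcp_pos: [0.546, 0.0256, 0.0342]
tool_rot: [-3.013, 0.027, 1.513]
contact_force: [0.4, -0.3, -3.0]
finger_gap: 0.0389
```

```bash
python3 - <<'E'
from h import *
print(read_state()['tool_rot']); plan(.5455,.024,.034,1.524)
E
```

```text
[-3.01293695  0.02718525  1.51311218]
tcp [0.546  0.0256 0.0342] yaw 1.513 go [-0.16 -0.03  0.03] turn -0.011 rows 1.0 t 17.3 F [ 0.4 -0.3 -3. ] gap 0.0389
```

>>> move_arm:
  motion:
    - [0,0,0.4,0]
    - [0,0,0,0]

```text
time: 17.5
tcp_pos: [0.5464, 0.026, 0.0311]
tool_rot: [-3.014, 0.027, 1.513]
contact_force: [-1.8, -0.6, 1.1]
finger_gap: 0.0385
```

>>> move_arm:
  motion:
    - [0,0,0,0]
    - [0,0,0,0]
    - [0,0,0,0]
    - [0,0,-1,0]
    - [0,0,-3,0]
    - [0,0,-3,0]
    - [0,0,-3,0]
    - [0,0,0,0]
  hand: -0.12

```text
time: 18.3
tcp_pos: [0.5613, 0.0277, 0.1389]
tool_rot: [-3.019, 0.027, 1.513]
contact_force: [0.4, 0.1, 0.4]
finger_gap: 0.0479
```

```bash
python3 - <<'E'
from h import *
c=grab('wrist','w13'); s=grab('scene','s6'); print(read_state()['tool_rot'],read_state()['joint_positions'].round(2)); plan(.37,.27,.2,0)
cv2.imwrite('pics/v13.png',np.hstack([cv2.resize(c['pixels'][...,::-1],(400,300)),cv2.resize(s['pixels'][185:305,220:380,::-1],(400,300))]))
P=cloud(s)
# case lid/dark region
hsv=cv2.cvtColor(s['pixels'],cv2.COLOR_RGB2HSV)
m=(np.hypot(P[...,0]-.42,P[...,1]-.3)<.08)&(P[...,2]>.035); q=P[m]; print('lid pts',len(q),q.mean(0),q.min(0),q.max(0)); print(cv2.minAreaRect((q[:,:2]*1000).astype(np.float32)))
E
```

```text
[-3.01188293  0.02734578  1.51305663] [-0.04  0.1   1.88 -0.03  1.28  0.03]
tcp [0.5585 0.0278 0.1345] yaw 1.513 go [ 22.91 -20.98  -4.51] turn 1.513 rows 7.0 t 18.4 F [ 0.3 -0.5 -0.6] gap 0.0474
lid pts 182 [0.42097257 0.32295569 0.05627516] [0.36657494 0.31027649 0.03532772] [0.46437239 0.33494532 0.07176324]
((415.5339660644531, 323.2415466308594), (23.891559600830078, 97.64905548095703), 88.7724838256836)
```

View pics/v13.png

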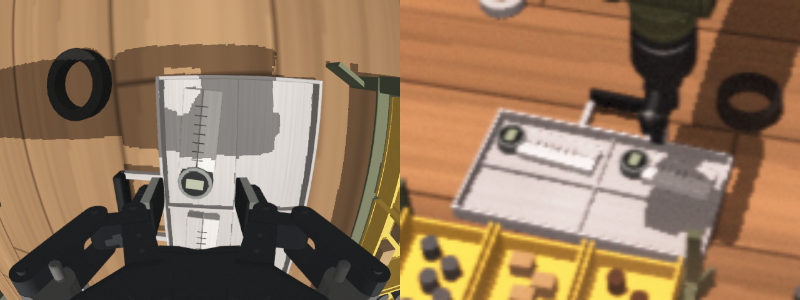

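Both rules are flat in bays 0 and 1, with heads at (195,182) in the left panel and (510,137) and (633,160) in the right. Now the case. I'll travel slowly and watch the tilt.

>>> move_arm:
  motion:
    - [1.9,-1.75,-0.4,0]
    - [1.9,-1.75,-0.4,0]
    - [1.9,-1.75,-0.4,0]
    - [1.9,-1.75,-0.4,0]
    - [1.9,-1.75,-0.4,0]
    - [1.9,-1.75,-0.4,0]
    - [1.9,-1.75,-0.4,0]
    - [1.9,-1.75,-0.4,0]
    - [1.9,-1.75,-0.4,0]
    - [1.9,-1.75,-0.4,0]
    - [1.9,-1.75,-0.4,0]
    - [1.9,-1.75,-0.4,0]
    - [0,0,0,0]
  hand: 1

```text
time: 19.7
tcp_pos: [0.3514, 0.2737, 0.188]
tool_rot: [-2.977, 0.038, 1.51]
contact_force: [0.5, -0.3, 0.4]
finger_gap: 0.0001
```

>>> move_arm:
  motion:
    - [0,0,0,0.15]
    - [0,0,0,0.15]
    - [0,0,0,0.15]
    - [0,0,0,0.15]
    - [0,0,0,0.15]
    - [0,0,0,0.15]
    - [0,0,0,0.15]
    - [0,0,0,0.15]
    - [0,0,0,0.15]
    - [0,0,0,0.15]
    - [0,0,0,0]

```text
time: 20.8
tcp_pos: [0.3473, 0.2631, 0.1719]
tool_rot: [3.096, 0.189, -0.004]
contact_force: [0.0, 0.6, -0.9]
finger_gap: -0.0
```

>>> move_arm:
  motion:
    - [0,0,-1.5,0]
    - [0,0,-1.5,0]
    - [0,0,-1.5,0]
    - [0,0,0,0]
    - [0,0,0,0]

```text
time: 21.3
tcp_pos: [0.3572, 0.2644, 0.2197]
tool_rot: [3.097, 0.189, 0.003]
contact_force: [0.4, -0.5, -0.7]
finger_gap: -0.0002
```

>>> move_arm:
  motion:
    - [0,0,1.5,0]
    - [0,0,1.5,0]
    - [0,0,1.5,0]
    - [0,0,0,0]
    - [0,0,0,0]

```text
time: 21.8
tcp_pos: [0.3459, 0.2613, 0.1689]
tool_rot: [3.094, 0.194, 0.004]
contact_force: [-0.4, 0.1, -0.3]
finger_gap: -0.0
```

```bash
python3 - <<'E'
from h import *
c=grab('wrist','w14'); print(read_state()['tool_rot'],read_state()['joint_positions'].round(2)); plan(.40,.385,.16,0)
P=cloud(c,True); 
m=(np.hypot(P[...,0]-.42,P[...,1]-.29)<.09)&(P[...,2]>.012); q=P[m]; print(len(q),cv2.minAreaRect((q[q[:,2]<.03][:,:2]*1000).astype(np.float32)),cv2.minAreaRect((q[q[:,2]>.045][:,:2]*1000).astype(np.float32)))
E
```

```text
[3.09375557 0.19446779 0.00343347] [ 0.49 -0.19  2.11  0.05  1.41  2.04]
tcp [0.3457 0.2611 0.1687] yaw 0.003 go [  5.54 -12.35  -0.8 ] turn 0.003 rows 4.0 t 21.9 F [-0.3  0.5 -0.6] gap -0.0002
81008 ((409.919921875, 283.54486083984375), (92.1831283569336, 55.991249084472656), 0.4738628566265106) ((393.9578857421875, 278.14813232421875), (134.0255126953125, 108.72857666015625), 81.32736206054688)
```

View pics/w14.png

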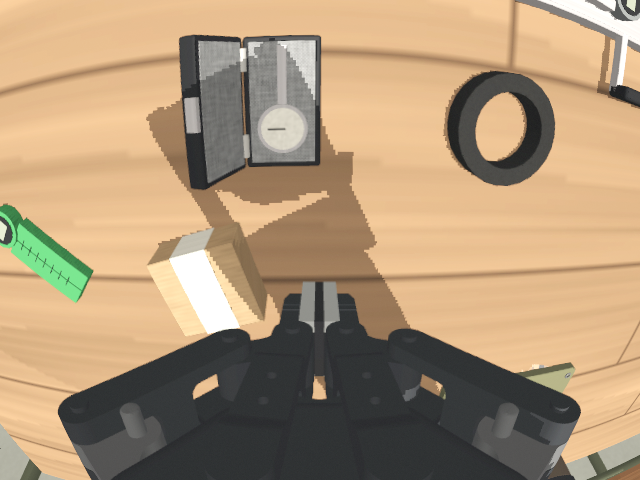

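The case is open: base centre (283,100), lid (212,112), bearing box (205,285). Tool tilt has grown to 0.19 rad, so I'll test which motions reduce it.

>>> move_arm:
  motion:
    - [4.5,0,-0.9,0]
    - [4.5,0,-0.9,0]
    - [4.5,0,-0.9,0]
    - [4.5,0,-0.9,0]
    - [0,0,0,0]
    - [0,0,0,0]

```text
time: 22.45
tcp_pos: [0.5356, 0.2637, 0.1675]
tool_rot: [3.094, 0.195, 0.005]
contact_force: [-0.9, -0.0, 0.2]
finger_gap: -0.0001
```

>>> move_arm:
  motion:
    - [0,-4.5,0,0]
    - [0,-4.5,0,0]
    - [0,-4.5,0,0]
    - [0,-4.5,0,0]
    - [0,0,0,0]
    - [0,0,0,0]

```text
time: 23.05
tcp_pos: [0.529, 0.4492, 0.1613]
tool_rot: [3.095, 0.194, 0.005]
contact_force: [0.3, -0.2, -0.5]
finger_gap: 0.0
```

>>> move_arm:
  motion:
    - [0,4.5,0,0]
    - [0,4.5,0,0]
    - [0,4.5,0,0]
    - [0,4.5,0,0]
    - [0,0,0,0]
    - [0,0,0,0]

```text
time: 23.65
tcp_pos: [0.5271, 0.2596, 0.1716]
tool_rot: [3.095, 0.192, 0.005]
contact_force: [-0.1, 1.1, -0.3]
finger_gap: -0.0001
```

>>> move_arm:
  motion:
    - [0,0,0,-0.15]
    - [0,0,0,-0.15]
    - [0,0,0,-0.15]
    - [0,0,0,-0.15]
    - [0,0,0,-0.15]
    - [0,0,0,-0.15]
    - [0,0,0,0]
    - [0,0,0,0]

```text
time: 24.45
tcp_pos: [0.5241, 0.2621, 0.1736]
tool_rot: [-3.019, 0.152, 0.925]
contact_force: [0.3, 0.0, -0.8]
finger_gap: 0.0001
```

>>> move_arm:
  motion:
    - [0,0,0,0.03]
    - [0,0,0,0.03]
    - [0,0,0,0.03]
    - [0,0,0,0.03]
    - [0,0,0,0.03]
    - [0,0,0,0.03]
    - [0,0,0,0.03]
    - [0,0,0,0.03]
    - [0,0,0,0.03]
    - [0,0,0,0.03]
    - [0,0,0,0]

```text
time: 25.55
tcp_pos: [0.5223, 0.2648, 0.1741]
tool_rot: [-3.077, 0.184, 0.583]
contact_force: [0.2, 0.2, 0.3]
finger_gap: -0.0001
```

```bash
python3 - <<'E'
from h import *
for e in [(3.094,.194,.003)]: pass
s=read_state(); print(rot(s['tool_rot'])[:,2],s['joint_positions'].round(3))
E
```

```text
[-0.18733933 -0.04678282 -0.98118059] [0.367 0.152 1.764 0.024 1.418 1.355]
```

```bash
python3 - <<'E'
from h import *
plan(.42,.385,.15,0.0)
E
```

```text
tcp [0.5223 0.2648 0.1741] yaw 0.583 go [ -1.44 -15.46   3.72] turn 0.583 rows 4.0 t 25.6 F [0.2 0.2 0.3] gap -0.0001
```

>>> move_arm:
  motion:
    - [-0.3,-3.1,0.7,0]
    - [-0.3,-3.1,0.7,0]
    - [-0.3,-3.1,0.7,0]
    - [-0.3,-3.1,0.7,0]
    - [-0.3,-3.1,0.7,0]
    - [0,0,0,0.12]
    - [0,0,0,0.12]
    - [0,0,0,0.12]
    - [0,0,0,0.12]
    - [0,0,0,0.1]
    - [0,0,0,0]

```text
time: 26.65
tcp_pos: [0.4148, 0.3917, 0.152]
tool_rot: [3.088, 0.185, -0.04]
contact_force: [0.5, -0.4, 1.0]
finger_gap: 0.0001
```

```bash
python3 - <<'E'
from h import *
print(read_state()['tool_rot']); plan(.42,.385,.075,0.0)
E
```

```text
[ 3.08794446  0.18484067 -0.03982442]
tcp [0.4148 0.3917 0.152 ] yaw -0.04 go [1.95 0.25 7.49] turn -0.04 rows 2.0 t 26.6 F [ 0.5 -0.4  1. ] gap 0.0001
```

>>> move_arm:
  motion:
    - [0.7,0,2.5,-0.04]
    - [0.7,0,2.5,0]
    - [0.5,0.2,2.3,0]
    - [0,0,0,0]
    - [0,1.5,0,0]
    - [0,1.5,0,0]
    - [0,1.5,0,0]
    - [0,1.5,0,0]
    - [0,1.5,0,0]
    - [0,1.0,0,0]
    - [0,0,0,0]
    - [0,-2,0,0]
    - [0,-2,0,0]
    - [0,-1,-3,0]
    - [0,0,-4,0]
    - [0,0,-3,0]
    - [0,0,0,0]

```text
time: 28.35
tcp_pos: [0.4417, 0.3616, 0.1902]
tool_rot: [3.113, 0.177, 0.016]
contact_force: [-0.3, -0.2, 0.6]
finger_gap: 0.0002
```

```bash
python3 - <<'E'
from h import *
c=grab('wrist','w15'); s=grab('scene','s7'); print(read_state()['tool_rot']); plan(.42,.284,.1,0.0)
P=cloud(s); m=(np.hypot(P[...,0]-.42,P[...,1]-.29)<.08)&(P[...,2]>.02)&(P[...,2]<.05); q=P[m]; print(len(q),q[:,2].max(),np.median(q[:,2]),cv2.minAreaRect((q[:,:2]*1000).astype(np.float32)))
P=cloud(c,True); m=(np.hypot(P[...,0]-.42,P[...,1]-.29)<.08)&(P[...,2]>.024)&(P[...,2]<.06); q=P[m]; print(len(q),np.percentile(q[:,2],[50,99]),cv2.minAreaRect((q[:,:2]*1000).astype(np.float32)))
E
```

```text
[3.10889969 0.18339208 0.01526495]
tcp [0.4394 0.3598 0.1858] yaw 0.015 go [-0.46  7.26  9.05] turn 0.015 rows 3.0 t 28.4 F [ 0.7 -0.2 -1. ] gap 0.0001
366 0.040047226834607486 0.0304048426633291 ((413.7860412597656, 279.66094970703125), (57.114620208740234, 99.1233901977539), 89.19963073730469)
6694 [0.03285383 0.03446778] ((410.2979431152344, 281.3617248535156), (58.09598922729492, 92.6694107055664), 89.94310760498047)
```

View pics/w15.png

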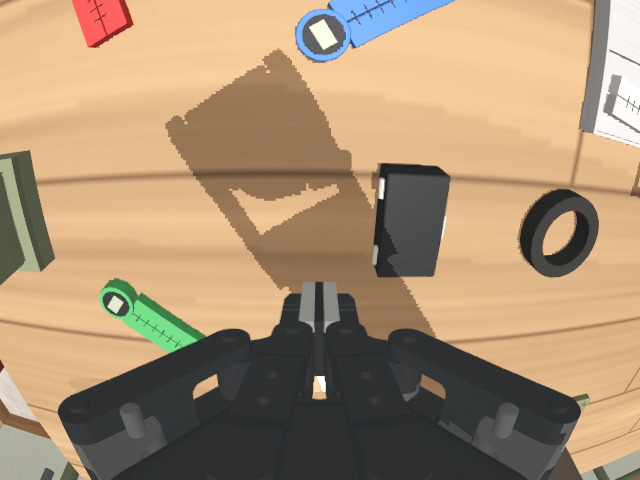

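The case is shut, at pixel (412,220), centre about (0.410, 0.281). I'll grasp it across its 52 mm side.

>>> move_arm:
  motion:
    - [-0.5,2.4,2.5,0.01]
    - [-0.5,2.4,2.5,0]
    - [-0.5,2.4,2.5,0]
    - [0,0.2,1.5,0]
    - [0,0,0,0]
  hand: -1

```text
time: 28.95
tcp_pos: [0.4017, 0.2809, 0.09]
tool_rot: [3.101, 0.196, 0.008]
contact_force: [0.5, 0.5, -0.5]
finger_gap: 0.0721
```

```bash
python3 - <<'E'
from h import *
c=grab('wrist','w16');print(read_state()['tool_rot']); 
P=cloud(c,True); m=(np.hypot(P[...,0]-.41,P[...,1]-.28)<.08)&(P[...,2]>.027)&(P[...,2]<.037); q=P[m]; print(len(q),np.percentile(q[:,2],[50,99]),cv2.minAreaRect((q[:,:2]*1000).astype(np.float32)),q.min(0),q.max(0))
plan(.411,.2825,.029,0.0)
E
```

```text
[3.10083653 0.19585112 0.00879691]
17646 [0.03299599 0.03440116] ((409.9610290527344, 280.098388671875), (55.004268646240234, 92.87225341796875), 89.87186431884766) [0.36351481 0.2525946  0.02701821] [0.45636822 0.30769178 0.0355179 ]
tcp [0.4021 0.2812 0.0908] yaw 0.009 go [ 2.08 -0.36  5.87] turn 0.009 rows 2.0 t 29.0 F [-0.7 -0.4 -0.2] gap 0.079
```

>>> move_arm:
  motion:
    - [0.7,-0.1,2.0,0]
    - [0.7,-0.1,2.0,0]
    - [0.7,0,1.3,0]
    - [0,0,0,0]
    - [0,0,0,0]

```text
time: 29.5
tcp_pos: [0.4144, 0.2851, 0.0345]
tool_rot: [3.103, 0.194, 0.012]
contact_force: [-0.4, 0.0, 0.7]
finger_gap: 0.0855
```

```bash
python3 - <<'E'
from h import *
print(read_state()['tool_rot']); plan(.412,.2805,.029,0.0)
E
```

```text
[3.10257964 0.19355456 0.01208216]
tcp [0.4144 0.2851 0.0345] yaw 0.012 go [-0.13  0.44  0.61] turn 0.012 rows 1.0 t 29.5 F [-0.4  0.   0.7] gap 0.0855
```

>>> move_arm:
  motion:
    - [-0.1,0.4,0.6,0]
    - [0,0,0,0]

```text
time: 29.7
tcp_pos: [0.413, 0.2817, 0.0302]
tool_rot: [3.104, 0.191, 0.013]
contact_force: [-0.3, 0.3, 0.7]
finger_gap: 0.0855
```

>>> move_arm:
  motion:
    - [0,0,0,0]
    - [0,0,0,0]
    - [0,0,0,0]
    - [0,0,0,0]
    - [0,0,0,0]
    - [0,0,0,0]
    - [0,0,-0.6,0]
    - [0,0,-0.6,0]
    - [0,0,0,0]
  hand: 1
  squeeze: 60

```text
time: 30.6
tcp_pos: [0.4156, 0.2823, 0.044]
tool_rot: [3.105, 0.189, 0.013]
contact_force: [-0.5, 0.2, -2.2]
finger_gap: 0.0508
```

>>> move_arm:
  motion:
    - [0,0,0,-0.13]
    - [0,0,0,-0.13]
    - [0,0,0,-0.13]
    - [0,0,0,-0.13]
    - [0,0,0,-0.13]
    - [0,0,0,-0.13]
    - [0,0,0,0]

```text
time: 31.3
tcp_pos: [0.4155, 0.2822, 0.0444]
tool_rot: [-3.029, 0.156, 0.837]
contact_force: [0.2, 0.5, -2.9]
finger_gap: 0.0507
```

```bash
python3 - <<'E'
from h import *
c=grab('wrist','w17'); s=read_state(); print(s['tool_rot'],rot(s['tool_rot'])[:,2]); plan(.412,.2805,.029,0.76)
P=cloud(c,True); m=(np.hypot(P[...,0]-.41,P[...,1]-.28)<.06)&(c['pixels'].max(2)<75)&(P[...,2]<.08); q=P[m]; A=np.c_[q[:,:2],np.ones(len(q))]; print(len(q),np.linalg.lstsq(A,q[:,2],rcond=None)[0])
E
```

```text
[-3.02888342  0.15675202  0.83448155] [-0.18750796 -0.03940511 -0.98147237]
tcp [0.4154 0.2822 0.0443] yaw 0.834 go [-0.11  0.04  1.58] turn 0.074 rows 1.0 t 31.4 F [-0.1 -0.7 -3.1] gap 0.0507
36533 [ 0.05179851 -0.16491384  0.07463211]
```

>>> move_arm:
  motion:
    - [0,0,0.5,0]
    - [0,0,0,0]

```text
time: 31.55
tcp_pos: [0.4144, 0.2819, 0.0391]
tool_rot: [-3.03, 0.157, 0.83]
contact_force: [-1.1, -0.1, -3.0]
finger_gap: 0.051
```

>>> move_arm:
  motion:
    - [0,0,0,0]
    - [0,0,0,0]
    - [0,0,0.5,0]
    - [0,0,0,0]
    - [0,0,0,0]
    - [0,0,0,0]
  hand: -0.9

```text
time: 32.15
tcp_pos: [0.4145, 0.2824, 0.0351]
tool_rot: [-3.031, 0.155, 0.828]
contact_force: [0.3, -0.0, -0.1]
finger_gap: 0.081
```

```bash
python3 - <<'E'
from h import *
c=grab('wrist','w18'); s=read_state(); print(s['tool_rot'],rot(s['tool_rot'])[:,2]); 
P=cloud(c,True); m=(np.hypot(P[...,0]-.41,P[...,1]-.28)<.06)&(c['pixels'].max(2)<75)&(P[...,2]<.045)&(P[...,2]>.015); q=P[m]; A=np.c_[q[:,:2],np.ones(len(q))]; print(len(q),np.linalg.lstsq(A,q[:,2],rcond=None)[0],cv2.minAreaRect((q[:,:2]*1000).astype(np.float32)))
plan(.412,.2805,.030,0.83)
E
```

```text
[-3.03059977  0.15509084  0.82759152] [-0.18543581 -0.03808753 -0.98191797]
28876 [-0.03170199 -0.03036359  0.05466468] ((411.4121398925781, 286.993896484375), (100.69712829589844, 87.31016540527344), 10.27092170715332)
tcp [0.4146 0.2824 0.0352] yaw 0.828 go [-0.23  0.    0.57] turn -0.002 rows 1.0 t 32.2 F [ 0.9 -0.1 -0.4] gap 0.0811
```

Flat again. Regrasp, lift, turn the rest.

>>> move_arm:
  motion:
    - [0,0,0.5,0]
    - [0,0,0,0]
    - [0,0,0,0]
    - [0,0,0,0]
    - [0,0,0,0]
    - [0,0,0,0]
    - [0,0,0,0]
    - [0,0,-0.6,0]
    - [0,0,-0.7,0]
    - [0,0,0,0]
  hand: 1

```text
time: 33.2
tcp_pos: [0.4157, 0.2825, 0.0433]
tool_rot: [-3.03, 0.156, 0.828]
contact_force: [1.1, 0.4, -2.7]
finger_gap: 0.0511
```

>>> move_arm:
  motion:
    - [0,0,0,-0.12]
    - [0,0,0,-0.12]
    - [0,0,0,-0.12]
    - [0,0,0,-0.12]
    - [0,0,0,-0.12]
    - [0,0,0,-0.08]
    - [0,0,0,0]
    - [0,0,0.4,0]
    - [0,0,0,0]

```text
time: 34.1
tcp_pos: [0.414, 0.2817, 0.0382]
tool_rot: [-2.955, 0.048, 1.528]
contact_force: [0.2, -0.6, -1.9]
finger_gap: 0.0516
```

>>> move_arm:
  motion:
    - [0,0,0,0]
    - [0,0,0,0]
    - [0,0,0.5,0]
    - [0,0,0,0]
    - [0,0,0,0]
    - [0,0,0,0]
  hand: -0.9

```text
time: 34.7
tcp_pos: [0.4141, 0.2822, 0.0343]
tool_rot: [-2.957, 0.047, 1.526]
contact_force: [0.5, -0.9, -0.3]
finger_gap: 0.0809
```

```bash
python3 - <<'E'
from h import *
c=grab('wrist','w19'); s=read_state(); print(s['tool_rot'],rot(s['tool_rot'])[:,2]); 
P=cloud(c,True); m=(np.hypot(P[...,0]-.41,P[...,1]-.28)<.06)&(P[...,2]<.04)&(P[...,2]>.028); q=P[m]; A=np.c_[q[:,:2],np.ones(len(q))]; print(len(q),np.linalg.lstsq(A,q[:,2],rcond=None)[0],cv2.minAreaRect((q[:,:2]*1000).astype(np.float32)))
plan(.412,.2805,.030,1.524)
E
```

```text
[-2.95723599  0.04693463  1.52561054] [-0.18521039 -0.0377949  -0.98197182]
28094 [-0.001548  -0.0037456  0.0347809] ((418.25726318359375, 291.6037902832031), (98.36688995361328, 90.8160400390625), 12.368006706237793)
tcp [0.4142 0.2822 0.0343] yaw 1.526 go [-0.16 -0.13  0.47] turn 0.002 rows 1.0 t 34.8 F [ 0.1 -0.8 -0.2] gap 0.0811
```

>>> move_arm:
  motion:
    - [0,-0.1,0.4,0]
    - [0,0,0,0]
    - [0,0,0,0]
    - [0,0,0,0]
    - [0,0,0,0]
    - [0,0,0,0]
    - [0,0,0,0]
    - [0,0,-1,0]
    - [0,0,-2,0]
    - [0,0,-3,0]
    - [0,0,-3,0]
    - [0,0,0,0]
  hand: 1

```text
time: 35.95
tcp_pos: [0.4278, 0.2846, 0.1204]
tool_rot: [-2.953, 0.05, 1.526]
contact_force: [1.0, 0.9, -2.5]
finger_gap: 0.0529
```

```bash
python3 - <<'E'
from h import *
c=grab('wrist','w20'); s=read_state(); t=s['tcp_pos']; print(s['tool_rot'],rot(s['tool_rot'])[:,2]); 
P=cloud(c,True); L=(P-t)@rot(s['tool_rot']); m=(abs(L[...,0])<.07)&(abs(L[...,1])<.028)&(c['pixels'].max(2)<80)&(L[...,2]>-.03)&(L[...,2]<.03); q=L[m]
print('case in tool frame',len(q),np.percentile(q,[2,50,98],axis=0).round(4))
A=np.c_[q[:,:2],np.ones(len(q))]; print(np.linalg.lstsq(A,q[:,2],rcond=None)[0])
plan(.62,.02,.12,1.524)
E
```

```text
[-2.94901789  0.05208143  1.52621131] [-0.19347385 -0.04251466 -0.98018385]
case in tool frame 29318 [[-0.0293 -0.026  -0.0207]
 [ 0.0148  0.001  -0.0048]
 [ 0.0495  0.0264  0.0126]]
[ 0.03142336 -0.13932336 -0.00497861]
tcp [0.4262 0.2839 0.1179] yaw 1.526 go [-25.47  20.37  -2.83] turn 0.002 rows 8.0 t 36.0 F [ 0.9  0.7 -2. ] gap 0.0518
```

View pics/w20.png

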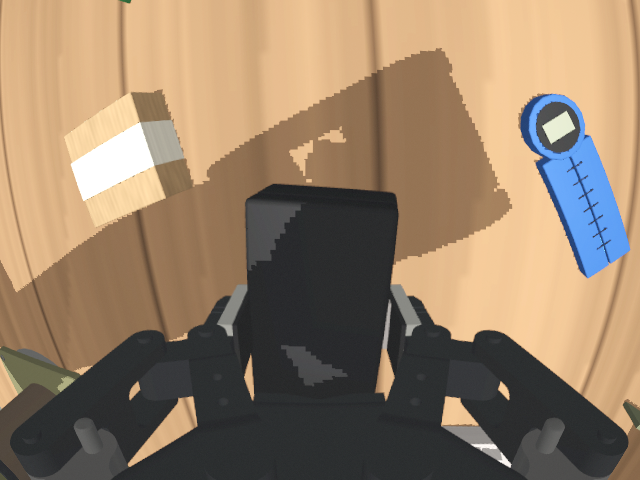

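The case is held shut, at (320,290), with the blue decoy at (580,190). Carrying it to the far +y bay.

>>> move_arm:
  motion:
    - [-2.1,1.7,-0.2,0]
    - [-2.1,1.7,-0.2,0]
    - [-2.1,1.7,-0.2,0]
    - [-2.1,1.7,-0.2,0]
    - [-2.1,1.7,-0.2,0]
    - [-2.1,1.7,-0.2,0]
    - [-2.1,1.7,-0.2,0]
    - [-2.1,1.7,-0.2,0]
    - [-2.1,1.7,-0.2,0]
    - [-2.1,1.7,-0.2,0]
    - [-2.1,1.7,-0.2,0]
    - [-1.5,1.0,-0.2,0]
    - [0,0,0,0]

```text
time: 37.3
tcp_pos: [0.5997, 0.0176, 0.0836]
tool_rot: [-2.904, 0.058, 1.532]
contact_force: [-0.9, 0.8, -1.8]
finger_gap: 0.0522
```

```bash
python3 - <<'E'
from h import *
c=grab('wrist','w21'); s=grab('scene','s8'); st=read_state(); t=st['tcp_pos']; print(st['tool_rot']); plan(.62,.018,.06,1.524)
P=cloud(c,True); m=(c['pixels'].max(2)<80)&(abs(P[...,0]-t[0])<.04)&(abs(P[...,1]-t[1])<.075)&(P[...,2]>.1-.0)&(P[...,2]<.15); q=P[m]; print(len(q),cv2.minAreaRect((q[:,:2]*1000).astype(np.float32)))
# tray corner: bright rim in wrist
hsv=cv2.cvtColor(s['pixels'],cv2.COLOR_RGB2HSV); Q=cloud(s)
m=((hsv[...,1]<60)&(hsv[...,2]>90)&(abs(Q[...,0]-.57)<.15)&(abs(Q[...,1]+.06)<.22)&(Q[...,2]<.04)).astype(np.uint8)
k=max(cv2.findContours(m,cv2.RETR_EXTERNAL,cv2.CHAIN_APPROX_NONE)[0],key=cv2.contourArea); h=cv2.approxPolyDP(k,5,True)[:,0]; print(np.c_[h,onplane(s,h,.022)[:,:2].round(3)])
# wrist: tray pts at rim height
hs=cv2.cvtColor(c['pixels'],cv2.COLOR_RGB2HSV); m=(hs[...,1]<60)&(P[...,2]>.017)&(P[...,2]<.028)&(abs(P[...,0]-.59)<.12)&(abs(P[...,1]+.05)<.2); q=P[m]; print('rim',len(q),q[:,:2].min(0),q[:,:2].max(0)); 
b=q[q[:,0]>.655]; print('back edge fit',np.polyfit(b[:,1],b[:,0],1) if len(b) else None, b[:,0].max() if len(b) else 0); l=q[q[:,1]>.085]; print('left',np.polyfit(l[:,0],l[:,1],1) if len(l) else 0)
E
```

```text
[-2.90228313  0.05698075  1.53380677]
tcp [0.5985 0.0193 0.0836] yaw 1.534 go [0.08 2.65 1.78] turn 0.01 rows 1.0 t 37.4 F [-0.5 -0.3 -2.5] gap 0.0521
18939 ((598.307861328125, 28.62596893310547), (82.62852478027344, 28.944143295288086), 9.084341049194336)
[[ 2.41e+02  2.66e+02  6.61e-01 -2.21e-01]
 [ 3.29e+02  2.88e+02  6.87e-01  6.40e-02]
 [ 3.36e+02  2.75e+02  6.34e-01  7.50e-02]
 [ 3.41e+02  2.85e+02  6.68e-01  9.70e-02]
 [ 3.52e+02  2.47e+02  5.12e-01  1.03e-01]
 [ 3.29e+02  2.42e+02  5.06e-01  2.70e-02]
 [ 3.38e+02  2.48e+02  5.25e-01  6.00e-02]
 [ 3.34e+02  2.65e+02  5.97e-01  6.10e-02]
 [ 3.03e+02  2.59e+02  5.93e-01 -3.90e-02]
 [ 3.07e+02  2.39e+02  5.08e-01 -4.60e-02]
 [ 2.93e+02  2.33e+02  4.91e-01 -9.80e-02]
 [ 2.96e+02  2.25e+02  4.54e-01 -9.70e-02]
 [ 2.90e+02  2.35e+02  5.02e-01 -1.05e-01]
 [ 2.60e+02  2.29e+02  4.96e-01 -2.10e-01]]
rim 14198 [ 0.47000186 -0.10252435] [0.70994686 0.11854487]
back edge fit [0.07861545 0.6710707 ] 0.7099468582251349
left [-0.00158217  0.10103649]
```

>>> move_arm:
  motion:
    - [0,1.2,0.3,0.01]
    - [-0.1,1.2,0.3,0]
    - [0,0,0.5,0]
    - [0,0,0,0]

```text
time: 37.8
tcp_pos: [0.6191, 0.0194, 0.0649]
tool_rot: [-2.901, 0.059, 1.527]
contact_force: [-0.4, 0.2, -2.7]
finger_gap: 0.0524
```

```bash
python3 - <<'E'
from h import *
c=grab('wrist','w22'); st=read_state(); t=st['tcp_pos']; print(st['tool_rot']); plan(.619,.016,.038,1.524)
P=cloud(c,True); 
for v in (200,240):
  row=P[v]; print(v,[(u,*row[u].round(3)) for u in range(230,470,12)])
E
```

```text
[-2.90216911  0.05852116  1.52663231]
tcp [0.6195 0.0194 0.0655] yaw 1.527 go [-0.18  0.62  2.69] turn 0.003 rows 1.0 t 37.9 F [-0.   0.3 -1.5] gap 0.052
200 [(230, np.float64(0.563), np.float64(0.058), np.float64(0.017)), (242, np.float64(0.564), np.float64(0.055), np.float64(0.006)), (254, np.float64(0.599), np.float64(0.069), np.float64(0.067)), (266, np.float64(0.603), np.float64(0.068), np.float64(0.065)), (278, np.float64(0.607), np.float64(0.068), np.float64(0.065)), (290, np.float64(0.611), np.float64(0.068), np.float64(0.065)), (302, np.float64(0.615), np.float64(0.068), np.float64(0.063)), (314, np.float64(0.619), np.float64(0.067), np.float64(0.062)), (326, np.float64(0.622), np.float64(0.067), np.float64(0.061)), (338, np.float64(0.626), np.float64(0.067), np.float64(0.059)), (350, np.float64(0.63), np.float64(0.066), np.float64(0.056)), (362, np.float64(0.634), np.float64(0.065), np.float64(0.052)), (374, np.float64(0.638), np.float64(0.065), np.float64(0.052)), (386, np.float64(0.642), np.float64(0.065), np.float64(0.051)), (398, np.float64(0.645), np.float64(0.054), np
[... 919 characters left out ...]
8, np.float64(0.627), np.float64(0.055), np.float64(0.066)), (350, np.float64(0.631), np.float64(0.055), np.float64(0.066)), (362, np.float64(0.635), np.float64(0.055), np.float64(0.065)), (374, np.float64(0.639), np.float64(0.055), np.float64(0.065)), (386, np.float64(0.643), np.float64(0.055), np.float64(0.065)), (398, np.float64(0.645), np.float64(0.034), np.float64(0.004)), (410, np.float64(0.651), np.float64(0.034), np.float64(0.004)), (422, np.float64(0.657), np.float64(0.035), np.float64(0.004)), (434, np.float64(0.663), np.float64(0.035), np.float64(0.004)), (446, np.float64(0.669), np.float64(0.035), np.float64(0.004)), (458, np.float64(0.672), np.float64(0.041), np.float64(0.022))]
```

View pics/w22.png

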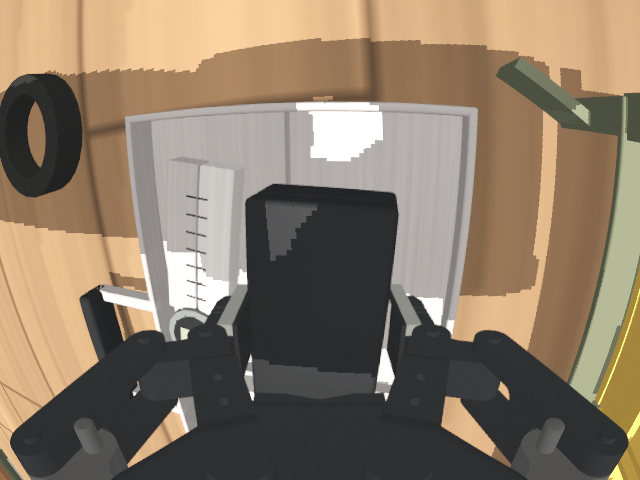

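Case is over bay 3: far end at (320,190), back wall at (460,230). Lowering.

>>> move_arm:
  motion:
    - [0,0.1,1.0,0]
    - [0,0.1,1.0,0]
    - [0,0,0.5,0]
    - [0,0,0,0]

```text
time: 38.25
tcp_pos: [0.6159, 0.0184, 0.0406]
tool_rot: [-2.904, 0.059, 1.527]
contact_force: [0.6, 1.3, 4.7]
finger_gap: 0.052
```

```bash
python3 - <<'E'
from h import *
c=grab('wrist','w23'); plan(.616,.018,.036,1.524)
P=cloud(c,True); print([(u,*P[250,u].round(3)) for u in (240,254,320,386,398,446,458)])
E
```

```text
tcp [0.6159 0.0184 0.0407] yaw 1.527 go [-0.02  0.12  0.45] turn 0.003 rows 1.0 t 38.3 F [-1.1  0.8  0.5] gap 0.0524
[(240, np.float64(0.568), np.float64(0.035), np.float64(0.004)), (254, np.float64(0.594), np.float64(0.05), np.float64(0.043)), (320, np.float64(0.618), np.float64(0.05), np.float64(0.042)), (386, np.float64(0.639), np.float64(0.051), np.float64(0.041)), (398, np.float64(0.642), np.float64(0.038), np.float64(0.006)), (446, np.float64(0.663), np.float64(0.038), np.float64(0.005)), (458, np.float64(0.668), np.float64(0.038), np.float64(0.006))]
```

>>> move_arm:
  motion:
    - [0,0,0.3,0]
    - [0,0,0,0]

```text
time: 38.5
tcp_pos: [0.6164, 0.0185, 0.0412]
tool_rot: [-2.906, 0.058, 1.527]
contact_force: [0.4, 1.0, -2.7]
finger_gap: 0.052
```

>>> move_arm:
  motion:
    - [0,0,0,0]
    - [0,0,0,0]
    - [0,0,0,0]
    - [0,0,0,0]
    - [0.0,-0.2,-1,0]
    - [0,-0.3,-1.5,0]
    - [0,-0.3,-1.5,0]
    - [0,0.3,-3,0]
    - [0,0.5,-3,0]
    - [0,0,0,0]
  hand: -0.4

```text
time: 39.5
tcp_pos: [0.641, 0.0233, 0.1471]
tool_rot: [-2.909, 0.059, 1.527]
contact_force: [0.5, -0.6, 1.7]
finger_gap: 0.0596
```

```bash
python3 - <<'E'
from h import *
c=grab('wrist','w24'); s=grab('scene','s9'); st=read_state(); plan(.443,-.05,.12,1.524); print(st['tool_rot'])
P=cloud(c,True); m=(c['pixels'].max(2)<90)&(abs(P[...,0]-.617)<.05)&(abs(P[...,1]-.02)<.08)&(P[...,2]>.025)&(P[...,2]<.045); q=P[m]; A=np.c_[q[:,:2],np.ones(len(q))]
print(len(q),np.median(q[:,2]),np.linalg.lstsq(A,q[:,2],rcond=None)[0],cv2.minAreaRect((q[:,:2]*1000).astype(np.float32)))
cv2.imwrite('pics/v24.png',np.hstack([cv2.resize(c['pixels'][...,::-1],(400,300)),cv2.resize(s['pixels'][185:305,220:380,::-1],(400,300))]))
E
```

```text
tcp [0.6381 0.0233 0.1426] yaw 1.527 go [ -8.03 -17.97   7.21] turn 0.003 rows 5.0 t 39.6 F [-0.2 -0.1 -0. ] gap 0.0599
[-2.90182621  0.05860807  1.52720835]
10509 0.03968170379664021 [-0.16129044 -0.00264125  0.13912435] ((614.3483276367188, 20.808759689331055), (91.90396118164062, 55.129425048828125), 84.98465728759766)
```

View pics/v24.png

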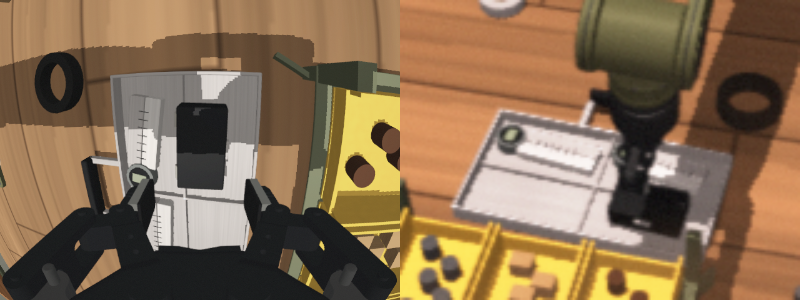

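The view shows the case at (202,145) in the left panel. The depth fit shows a slope of 0.16 rad across: its -x edge sits on the divider. I'll nudge it towards +x with closed fingers.

```bash
python3 - <<'E'
from h import *
plan(.550,.02,.10)
E
```

```text
tcp [0.6381 0.0233 0.1426] yaw 1.527 go [-0.46 -7.51  6.25] turn 0 rows 3.0 t 39.6 F [-0.2 -0.1 -0. ] gap 0.0599
```

>>> move_arm:
  motion:
    - [0,-1.9,0.7,0]
    - [0,-1.9,0.7,0]
    - [-0.2,-1.9,0.7,0]
    - [-0.2,-1.8,1.5,0]
    - [0,0,1.5,0]
    - [0,0,0,0]
  hand: 1

```text
time: 40.2
tcp_pos: [0.5424, 0.0214, 0.1022]
tool_rot: [-2.887, 0.059, 1.528]
contact_force: [0.4, -0.5, 0.2]
finger_gap: -0.0001
```

```bash
cat > case.py <<'E'
from h import *
import sys
def case(f):
    c=grab('wrist',f); P=cloud(c,True); m=(c['pixels'].max(2)<90)&(abs(P[...,0]-.617)<.05)&(abs(P[...,1]-.02)<.08)&(P[...,2]>.025)&(P[...,2]<.05)
    m=cv2.erode(m.astype(np.uint8),np.ones((3,3)))>0
    q=P[m]; A=np.c_[q[:,:2],np.ones(len(q))]; print('case',len(q),np.percentile(q,[1,50,99],axis=0).round(4).tolist(),np.linalg.lstsq(A,q[:,2],rcond=None)[0].round(3))
if __name__=='__main__': case(sys.argv[1]); plan(*map(float,sys.argv[2:])); print(read_state()['tool_rot'])
E
python3 case.py w25 .552 .02 .046 1.527
```

```text
case 14902 [[0.5879, -0.0223, 0.0302], [0.6125, 0.0276, 0.0402], [0.6406, 0.0669, 0.0445]] [-0.11   0.001  0.108]
tcp [0.5433 0.0214 0.1031] yaw 1.528 go [0.23 2.28 5.31] turn 0.001 rows 2.0 t 40.2 F [ 0.5 -0.2  0.5] gap 0.0001
[-2.88831871  0.05861518  1.52794129]
```

>>> move_arm:
  motion:
    - [0,0.6,1.3,0]
    - [0,0.6,1.3,0]
    - [0,0.6,1.3,0]
    - [0,0.5,1.1,0]
    - [0,0,0,0]
    - [0,0,0,0]

```text
time: 40.85
tcp_pos: [0.5565, 0.0173, 0.0434]
tool_rot: [-2.889, 0.059, 1.528]
contact_force: [0.4, -0.5, 0.3]
finger_gap: 0.0002
```

```bash
python3 case.py w26 .588 .02 .048 1.527
```

```text
case 21414 [[0.5889, -0.0034, 0.0294], [0.6145, 0.0418, 0.04], [0.6412, 0.0674, 0.0445]] [-0.117 -0.007  0.112]
tcp [0.5563 0.0173 0.0433] yaw 1.528 go [ 0.37  2.94 -1.26] turn 0.001 rows 1.0 t 40.9 F [-0.7 -0.4  0.1] gap 0.0
[-2.88839954  0.05853306  1.52773643]
```

>>> move_arm:
  motion:
    - [0,0.2,-0.4,0]
    - [0.1,0.5,-0.15,0]
    - [0.1,0.5,-0.15,0]
    - [0,0.5,-0.15,0]
    - [0,0.5,-0.15,0]
    - [0,0,0,0]

```text
time: 41.5
tcp_pos: [0.5838, 0.0188, 0.0505]
tool_rot: [-2.893, 0.059, 1.528]
contact_force: [0.4, -0.4, 0.1]
finger_gap: -0.0
```

```bash
python3 case.py w27 .588 .02 .048 1.527
```

```text
case 19051 [[0.5822, -0.0141, 0.0311], [0.6205, 0.0409, 0.0361], [0.6452, 0.0667, 0.0441]] [-0.025 -0.016  0.052]
tcp [0.5836 0.0188 0.0504] yaw 1.528 go [0.15 0.48 0.12] turn 0.001 rows 1.0 t 41.5 F [ 0.2 -0.4  0.6] gap 0.0001
[-2.89274083  0.05856058  1.52774324]
```

Dropped flat: top at 0.036 and slope about 0.02. I'll back off and check the tray and tools from above.

>>> move_arm:
  motion:
    - [0,-1,0,0]
    - [0,-0.5,-2,0]
    - [0,0,-3,0]
    - [0,0,-3,0]
    - [-1.5,-1.5,-3,0]
    - [-2,-2,-1,0]
    - [-2,-2,-1,0]
    - [-2,-2,-1,0]
    - [0,-2,-1,0]
    - [0,0,0,0]

```text
time: 42.55
tcp_pos: [0.5016, -0.0443, 0.2328]
tool_rot: [-2.887, 0.059, 1.529]
contact_force: [0.9, 0.5, 0.1]
finger_gap: -0.0
```

```bash
python3 - <<'E'
from h import *
from case import case
case('w28'); c=load('w28'); s=grab('scene','s10'); plan(.443,-.05,.12,1.527); print(read_state()['tool_rot'])
P=cloud(c,True); hsv=cv2.cvtColor(c['pixels'],cv2.COLOR_RGB2HSV)
# tool-level mask: points 12..22mm high inside tray interior
for nm,cx,cy in (('bay0',.536,-.1334),('bay1',.543,.0234)):
    yaw=-.047; d=P[...,:2]-[cx,cy]; u=d@np.array([np.cos(yaw),np.sin(yaw)]); v=d@np.array([-np.sin(yaw),np.cos(yaw)])
    m=(abs(u)<.036)&(abs(v)<.074)&(P[...,2]>.0135)&(P[...,2]<.03)
    q=np.c_[u[m],v[m]]; k=cv2.minAreaRect((q*1000).astype(np.float32)); A=np.c_[P[m][:,:2],np.ones(m.sum())]; print(nm,m.sum(),k,np.median(P[...,2][m]),np.linalg.lstsq(A,P[...,2][m],rcond=None)[0].round(3), np.percentile(q,[1,50,99],axis=0).round(4).tolist())
    b=m&(P[...,2]<.0185); w=np.argwhere(b); mm=(v>.01)&b; ys=v[mm]; 
    for lo in (.01,.03,.045):
        z=(v>lo)&(v<lo+.01)&b; print('  width at',lo,np.percentile(u[z],[1,99]).round(4) if z.sum()>5 else None)
hs=cv2.cvtColor(s['pixels'],cv2.COLOR_RGB2HSV); Q=cloud(s)
m=((hs[...,1]<60)&(hs[...,2]>90)&(abs(Q[...,0]-.57)<.15)&(abs(Q[...,1]+.06)<.22)&(Q[...,2]<.04)).astype(np.uint8)
k=max(cv2.findContours(m,cv2.RETR_EXTERNAL,cv2.CHAIN_APPROX_NONE)[0],key=cv2.contourArea); h=cv2.approxPolyDP(k,5,True)[:,0]; print(np.c_[h,onplane(s,h,.022)[:,:2].round(3)].tolist())
E
```

```text
case 5834 [[0.5926, -0.0228, 0.0338], [0.617, 0.0211, 0.0362], [0.6436, 0.0641, 0.0381]] [0.008 0.001 0.031]
tcp [ 0.5021 -0.044   0.2306] yaw 1.53 go [-0.19 -2.86 12.22] turn 0.003 rows 3.0 t 42.6 F [-0.4 -1.1 -0.5] gap 0.0001
[-2.88423278  0.05916034  1.53019966]
bay0 4558 ((0.5427055358886719, 6.7095489501953125), (128.0272216796875, 41.744903564453125), 85.54583740234375) 0.018091736853832446 [-0.004 -0.013  0.019] [[-0.0215, -0.0442], [0.0008, 0.0187], [0.0235, 0.0697]]
  width at 0.01 [-0.0189  0.0217]
  width at 0.03 [-0.0177  0.0231]
  width at 0.045 [-0.0166  0.0239]
bay1 6183 ((-7.319636344909668, -8.074569702148438), (125.41539001464844, 41.578189849853516), 81.57089233398438) 0.01846953290079595 [-0.006 -0.032  0.023] [[-0.0306, -0.0671], [-0.0073, -0.0046], [0.0186, 0.0528]]
  width at 0.01 [-0.0244  0.0164]
  width at 0.03 [-0.0211  0.0195]
  width at 0.045 [-0.0194  0.0212]
[[241.0, 266.0, 0.661, -0.221], [334.0, 287.0, 0.68, 0.078], [336.0, 275.0, 0.634, 0.075], [341.0, 286.0, 0.672, 0.097], [352.0, 247.0, 0.512, 0.103], [321.0, 241.0, 0.507, 0.0], [323.0, 231.0, 0.462, -0.003], [317.0, 240.0, 0.505, -0.013], [296.0, 236.0, 0.502, -0.085], [296.0, 225.0, 0.454, -0.097], [290.0, 235.0, 0.502, -0.105], [260.0, 229.0, 0.496, -0.21]]
```

Checks: both rules are folded (41 mm wide) and centred, and the case is flat. Now measure the rack and handle for the slide.

```bash
python3 - <<'E'
from h import *
s=load('s10'); Q=cloud(s); hs=cv2.cvtColor(s['pixels'],cv2.COLOR_RGB2HSV)
y=((hs[...,0]>22)&(hs[...,0]<34)&(hs[...,1]>150)&(abs(Q[...,0]-.8)<.2)&(Q[...,2]>.03))
q=Q[y]; print('bins',len(q),q.min(0),q.max(0)); t=q[(q[:,2]>.11)]; print(cv2.minAreaRect((t[:,:2]*1000).astype(np.float32)))
c=load('w28'); P=cloud(c,True); hc=cv2.cvtColor(c['pixels'],cv2.COLOR_RGB2HSV)
y=((hc[...,0]>22)&(hc[...,0]<34)&(hc[...,1]>150)&(P[...,0]>.65)&(P[...,2]>.03)); q=P[y]; print('w bins',len(q)); 
if len(q):
    print(np.percentile(q,[1,50,99],axis=0)); f=[]
    for yy in np.arange(-.25,.15,.02):
        k=q[(abs(q[:,1]-yy)<.01)]; 
        if len(k)>30: f.append((yy,np.percentile(k[:,0],3)))
    f=np.array(f); print(f.round(3).tolist(),np.polyfit(f[:,0],f[:,1],1))
for nm,I,PP,h in (('scene',s,Q,hs),('wrist',c,P,hc)):
    o=((h[...,0]>26)&(h[...,0]<60)&(h[...,1]>30)&(h[...,1]<150)&(h[...,2]<190)&(PP[...,0]>.64)&(PP[...,0]<.95)&(abs(PP[...,1]+.05)<.3)&(PP[...,2]>.008)&(PP[...,2]<.2))
    k=PP[o]; print(nm,'olive',len(k)); 
    for lo in np.arange(.64,.8,.02):
        z=k[(k[:,0]>lo)&(k[:,0]<lo+.02)&(k[:,2]<.06)]
        if len(z)>5: print(round(lo,2),len(z),'y',np.percentile(z[:,1],[1,10,50,90,99]).round(3),'z',np.percentile(z[:,2],[5,95]).round(3))
E
```

```text
bins 1544 [ 0.73988686 -0.23536005  0.05790308] [0.89369307 0.08434748 0.13316349]
((825.64111328125, -75.258544921875), (319.2351989746094, 134.0409393310547), 89.5616683959961)
w bins 132
[[ 0.73652536 -0.23408125  0.0658901 ]
 [ 0.73841572 -0.1909308   0.06823057]
 [ 0.79233054 -0.11413645  0.11326588]]
[[-0.23, 0.737]] [-1.60172276  0.36839624]
scene olive 1438
0.8 8 y [0.094 0.094 0.096 0.099 0.101] z [0.055 0.059]
wrist olive 6715
0.68 206 y [-0.255  0.11   0.113  0.116  0.117] z [0.009 0.036]
0.7 679 y [-0.253 -0.249  0.1    0.108  0.112] z [0.009 0.036]
0.72 1302 y [-0.246 -0.24  -0.037  0.099  0.104] z [0.012 0.06 ]
0.74 111 y [-0.241 -0.24  -0.239  0.092  0.092] z [0.009 0.027]<stdin>:12: RankWarning: Polyfit may be poorly conditioned
```

```bash
python3 - <<'E'
from h import *
c=load('w28'); P=cloud(c,True)
m=(c['pixels'].max(2)<90)&(abs(P[...,0]-.445)<.04)&(abs(P[...,1]+.05)<.07)&(P[...,2]>.028)&(P[...,2]<.045); q=P[m]; print('handle',len(q)); 
if len(q)>10: print(cv2.minAreaRect((q[:,:2]*1000).astype(np.float32)),np.median(q[:,2]),q.min(0),q.max(0))
hc=cv2.cvtColor(c['pixels'],cv2.COLOR_RGB2HSV)
o=((hc[...,0]>26)&(hc[...,0]<60)&(hc[...,1]>30)&(hc[...,1]<150)&(hc[...,2]<190)&(P[...,0]>.7)&(P[...,0]<.78)&(P[...,2]>.05)&(P[...,2]<.075)); k=P[o]
f=[(y,*np.percentile(k[abs(k[:,1]-y)<.01][:,0],[2,50])) for y in np.arange(-.23,.1,.03) if (abs(k[:,1]-y)<.01).sum()>8]; print(np.round(f,4).tolist()); f=np.array(f); print(np.polyfit(f[:,0],f[:,1],1),np.polyfit(f[:,0],f[:,2],1))
plan(.445,-.05,.10,1.53)
E
```

```text
handle 1480
((446.7760925292969, -47.982666015625), (95.89535522460938, 12.60334587097168), 86.94505310058594) 0.03644019115981248 [ 0.43892424 -0.09600689  0.02810743] [ 4.55456796e-01 -3.53926123e-05  3.96166160e-02]
[[-0.23, 0.7216, 0.7289], [-0.2, 0.7218, 0.7289], [-0.17, 0.7221, 0.7296], [-0.14, 0.7224, 0.7303], [-0.11, 0.7225, 0.7301], [-0.08, 0.723, 0.7303], [-0.05, 0.7231, 0.7302], [-0.02, 0.7233, 0.7277], [0.01, 0.7236, 0.7257], [0.04, 0.7234, 0.725], [0.07, 0.7236, 0.7254], [0.1, 0.724, 0.7254]]
[0.00699749 0.72332471] [-0.01546478  0.72712905]
tcp [ 0.5021 -0.044   0.2306] yaw 1.53 go [-0.06 -2.16 14.1 ] turn 0.0 rows 4.0 t 42.6 F [-0.4 -1.1 -0.5] gap 0.0001
```

>>> move_arm:
  motion:
    - [-0.1,-0.6,3.3,0.01]
    - [-0.1,-0.5,3.3,0]
    - [-0.1,-0.5,3.3,0]
    - [-0.1,0,3.0,0]
    - [0,0,0,0]
    - [0,0,0,0]
  hand: 0.05

```text
time: 43.25
tcp_pos: [0.4523, -0.0511, 0.1018]
tool_rot: [-2.881, 0.06, 1.524]
contact_force: [0.5, -0.9, 0.7]
finger_gap: 0.0406
```

```bash
python3 - <<'E'
from h import *
plan(.451,-.0475,.040,1.52); print(read_state()['tool_rot'])
c=grab('wrist','w29'); P=cloud(c,True)
m=(c['pixels'].max(2)<90)&(abs(P[...,0]-.445)<.04)&(abs(P[...,1]+.05)<.07)&(P[...,2]>.028)&(P[...,2]<.042); q=P[m]; print('handle',len(q),cv2.minAreaRect((q[:,:2]*1000).astype(np.float32)))
E
```

```text
tcp [ 0.4523 -0.0511  0.1018] yaw 1.524 go [0.73 1.45 5.98] turn 0.004 rows 2.0 t 43.2 F [ 0.5 -0.9  0.7] gap 0.0406
[-2.88062198  0.06025946  1.52392225]
handle 3896 ((446.3753967285156, -48.34796905517578), (97.52635955810547, 12.073097229003906), 87.14461517333984)
```

>>> move_arm:
  motion:
    - [0.2,0.4,1.4,0]
    - [0.2,0.4,1.4,0]
    - [0.2,0.4,1.4,0]
    - [0.1,0.3,1.1,0]
    - [0,0,0,0]
    - [0,0,0,0]

```text
time: 43.9
tcp_pos: [0.4586, -0.0472, 0.0458]
tool_rot: [-2.889, 0.061, 1.525]
contact_force: [0.1, 0.8, 1.0]
finger_gap: 0.0405
```

```bash
python3 - <<'E'
from h import *
plan(.450,-.0475,.041,1.52); print(read_state()['tool_rot'])
E
```

```text
tcp [ 0.4586 -0.0472  0.0458] yaw 1.525 go [-0.04 -0.71  0.68] turn 0.005 rows 1.0 t 43.9 F [0.1 0.8 1. ] gap 0.0405
[-2.8891868   0.06112793  1.5248092 ]
```

Correct and grip the handle gently.

>>> move_arm:
  motion:
    - [0,-0.7,0.6,0]
    - [0,0,0,0]
    - [0,0,0,0]

```text
time: 44.2
tcp_pos: [0.4505, -0.0473, 0.0425]
tool_rot: [-2.891, 0.061, 1.525]
contact_force: [0.1, -1.1, -0.3]
finger_gap: 0.0408
```

>>> move_arm:
  motion:
    - [0,0,0,0]
    - [0,0,0,0]
    - [0,0,0,0]
    - [0,0,0,0]
    - [0,0,0,0]
    - [0,0,0,0]
  hand: 1
  squeeze: 40

```text
time: 44.8
tcp_pos: [0.4506, -0.0474, 0.0433]
tool_rot: [-2.893, 0.062, 1.524]
contact_force: [-1.8, 0.3, -0.3]
finger_gap: 0.0132
```

```bash
python3 - <<'E'
from h import *
plan(.480,-.0475,.041,1.52); print(read_state()['tool_rot'])
c=grab('wrist','w30'); P=cloud(c,True)
m=(c['pixels'].max(2)<90)&(abs(P[...,0]-.445)<.04)&(P[...,1]>-.02)&(P[...,1]<.02)&(P[...,2]>.025)&(P[...,2]<.048); q=P[m]; print('handle',len(q),cv2.minAreaRect((q[:,:2]*1000).astype(np.float32)),np.median(q[:,2]))
E
```

```text
tcp [ 0.4506 -0.0474  0.0433] yaw 1.524 go [ 0.14  2.91 -0.51] turn 0.004 rows 1.0 t 44.8 F [-1.8  0.3 -0.3] gap 0.0132
[-2.8925388   0.06163052  1.52439699]
handle 2149 ((448.4885559082031, -9.922813415527344), (20.623565673828125, 12.42212963104248), 86.96856689453125) 0.036391641794714824
```

>>> move_arm:
  motion:
    - [-0.8,0.3,-0.08,-0.015]
    - [-0.8,0.3,-0.08,-0.015]
    - [-0.8,0.3,-0.08,-0.015]
    - [0,0,0,0]

```text
time: 45.25
tcp_pos: [0.4568, -0.0689, 0.0433]
tool_rot: [-2.883, 0.042, 1.571]
contact_force: [-1.5, -3.5, 0.3]
finger_gap: 0.0132
```

```bash
cat > tray.py <<'E'
from h import *
import sys
def tray(f):
    c=grab('scene',f); Q=cloud(c); hs=cv2.cvtColor(c['pixels'],cv2.COLOR_RGB2HSV)
    m=((hs[...,1]<60)&(hs[...,2]>90)&(Q[...,0]>.48)&(Q[...,0]<.75)&(abs(Q[...,1]+.06)<.22)&(Q[...,2]<.04)).astype(np.uint8)
    k=max(cv2.findContours(m,cv2.RETR_EXTERNAL,cv2.CHAIN_APPROX_NONE)[0],key=cv2.contourArea); h=cv2.approxPolyDP(k,5,True)[:,0]; p=onplane(c,h,.022)[:,:2]
    a,b=p[np.argmax(h[:,0]*1.0-h[:,1]*.2)],p[np.argmin(h[:,1]+.25*h[:,0]+1e3*(Q[h[:,1],h[:,0],0]<.47))]
    print(np.c_[h,p.round(3)].tolist())
if __name__=='__main__': tray(sys.argv[1]); plan(*map(float,sys.argv[2:])); print(read_state()['tool_rot'])
E
python3 tray.py s11 .5606 -.073 .043 1.565
```

```text
[[238.0, 271.0, 0.681, -0.224], [329.0, 288.0, 0.687, 0.064], [336.0, 275.0, 0.634, 0.075], [341.0, 279.0, 0.646, 0.093], [347.0, 244.0, 0.503, 0.085], [316.0, 241.0, 0.51, -0.016], [315.0, 234.0, 0.481, -0.026], [311.0, 240.0, 0.51, -0.032], [289.0, 237.0, 0.511, -0.106], [289.0, 230.0, 0.481, -0.114], [285.0, 236.0, 0.51, -0.12], [253.0, 232.0, 0.514, -0.228]]
tcp [ 0.4568 -0.0689  0.0433] yaw 1.571 go [-0.41 10.05 -2.6 ] turn 0.006 rows 3.0 t 45.3 F [-1.3 -2.5 -1.3] gap 0.0133
[-2.88366288  0.04230184  1.57073801]
```

>>> move_arm:
  motion:
    - [0,0,0,0.02]
    - [0,0,0,0.02]
    - [0,0.5,-0.13,0.01]
    - [0,0.5,-0.13,0]
    - [0,0,0,0]
  squeeze: 70

```text
time: 45.8
tcp_pos: [0.4612, -0.0672, 0.0434]
tool_rot: [-2.868, 0.054, 1.524]
contact_force: [0.7, 0.3, -1.5]
finger_gap: 0.0121
```

```bash
python3 tray.py s12 .5606 -.073 .043 1.565
```

```text
[[237.0, 271.0, 0.682, -0.227], [330.0, 288.0, 0.686, 0.067], [341.0, 276.0, 0.635, 0.09], [347.0, 246.0, 0.511, 0.087], [315.0, 242.0, 0.515, -0.018], [316.0, 234.0, 0.48, -0.022], [308.0, 242.0, 0.52, -0.04], [290.0, 238.0, 0.515, -0.102], [290.0, 230.0, 0.48, -0.111], [285.0, 237.0, 0.514, -0.119], [253.0, 232.0, 0.514, -0.228]]
tcp [ 0.4612 -0.0671  0.0434] yaw 1.524 go [-0.12  9.6  -2.64] turn -0.041 rows 3.0 t 45.9 F [-4.2  1.   1.6] gap 0.0118
[-2.86841619  0.05332733  1.52374206]
```

>>> move_arm:
  motion:
    - [0,0.95,-0.26,0]
    - [-0.05,0.95,-0.26,0]
    - [-0.1,0.95,-0.26,0]
    - [-0.1,0.95,-0.26,0]
    - [-0.05,0.95,-0.26,0]
    - [0,0,0,0]

```text
time: 46.45
tcp_pos: [0.4943, -0.0681, 0.0432]
tool_rot: [-2.816, 0.049, 1.519]
contact_force: [2.0, -1.2, -0.9]
finger_gap: 0.0122
```

```bash
python3 tray.py s13 .5606 -.072 .043 1.565
```

```text
[[234.0, 271.0, 0.684, -0.236], [291.0, 282.0, 0.689, -0.053], [300.0, 266.0, 0.623, -0.041], [325.0, 272.0, 0.63, 0.04], [330.0, 289.0, 0.69, 0.067], [344.0, 255.0, 0.55, 0.084], [312.0, 249.0, 0.547, -0.02], [314.0, 239.0, 0.503, -0.024], [309.0, 248.0, 0.545, -0.031], [288.0, 245.0, 0.546, -0.1], [287.0, 233.0, 0.495, -0.117], [282.0, 243.0, 0.542, -0.121], [250.0, 238.0, 0.542, -0.23]]
tcp [ 0.4944 -0.0681  0.0432] yaw 1.519 go [-0.04  6.29 -2.1 ] turn -0.046 rows 2.0 t 46.5 F [-0.8  0.6  0.1] gap 0.0121
[-2.81693384  0.04937503  1.51864863]
```

>>> move_arm:
  motion:
    - [0,0.95,-0.31,-0.01]
    - [0,0.95,-0.31,-0.01]
    - [0,0.95,-0.31,0]
    - [0,0.95,-0.31,0]
    - [0,0.95,-0.31,0]
    - [0,0,0,0]

```text
time: 47.1
tcp_pos: [0.5303, -0.0689, 0.0437]
tool_rot: [-2.771, 0.044, 1.528]
contact_force: [2.5, -0.0, 1.5]
finger_gap: 0.0121
```

```bash
python3 tray.py s14 .5606 -.072 .043 1.565
```

```text
[[234.0, 269.0, 0.676, -0.238], [287.0, 282.0, 0.691, -0.065], [297.0, 275.0, 0.659, -0.042], [330.0, 289.0, 0.69, 0.067], [341.0, 264.0, 0.588, 0.082], [310.0, 258.0, 0.585, -0.018], [311.0, 247.0, 0.539, -0.026], [305.0, 257.0, 0.584, -0.035], [285.0, 253.0, 0.581, -0.101], [284.0, 241.0, 0.532, -0.117], [279.0, 251.0, 0.577, -0.122], [247.0, 245.0, 0.573, -0.23]]
tcp [ 0.5304 -0.0689  0.0437] yaw 1.528 go [-0.18  2.86 -1.02] turn -0.037 rows 1.0 t 47.1 F [-2.5  0.7  5.3] gap 0.0117
[-2.77125248  0.04424369  1.52768674]
```

The tray follows. Yaw is about -0.05 and the tool keeps leaning under load, so I'll release and push from behind the handle, slightly to the -y side to straighten it.

>>> move_arm:
  motion:
    - [0,0,0,0]
    - [0,0,0,0]
    - [0,0,0,0]
    - [0,0,-1.5,0]
    - [0,0,-2,0]
    - [0,0,-2,0]
    - [0,0,0,0]
    - [0,0,0,0]
  hand: 0.05

```text
time: 47.95
tcp_pos: [0.5514, -0.0672, 0.0979]
tool_rot: [-2.77, 0.044, 1.523]
contact_force: [-0.2, -0.7, -0.4]
finger_gap: 0.0402
```

```bash
python3 tray.py s15 .47 -.085 .11 1.53; python3 - <<'E'
from h import *
from h import *
c=grab('wrist','w31'); P=cloud(c,True)
m=(c['pixels'].max(2)<90)&(abs(P[...,0]-.525)<.04)&(abs(P[...,1]+.07)<.07)&(P[...,2]>.028)&(P[...,2]<.042); q=P[m]; print('handle',len(q),cv2.minAreaRect((q[:,:2]*1000).astype(np.float32)))
E
```

```text
[[234.0, 269.0, 0.676, -0.238], [284.0, 281.0, 0.689, -0.075], [297.0, 275.0, 0.659, -0.042], [330.0, 289.0, 0.69, 0.067], [341.0, 264.0, 0.588, 0.082], [310.0, 258.0, 0.585, -0.018], [311.0, 247.0, 0.539, -0.026], [305.0, 257.0, 0.584, -0.035], [285.0, 253.0, 0.581, -0.101], [283.0, 243.0, 0.541, -0.118], [278.0, 251.0, 0.577, -0.125], [247.0, 245.0, 0.573, -0.23]]
tcp [ 0.5516 -0.0672  0.0981] yaw 1.523 go [-2.21 -7.91  1.91] turn -0.007 rows 2.0 t 48.0 F [0.4 0.4 0.6] gap 0.0407
[-2.77027997  0.04420781  1.5233373 ]
handle 3825 ((524.3441772460938, -69.19573974609375), (96.68766021728516, 12.065780639648438), 87.3536376953125)
```

>>> move_arm:
  motion:
    - [-0.5,-2.0,0.4,0]
    - [-0.6,-2.0,0.4,0]
    - [-0.6,-2.0,0.4,0]
    - [-0.5,-2.2,0.8,0]
    - [0,0,0,0]
    - [0,0,0,0]

```text
time: 48.65
tcp_pos: [0.4594, -0.0843, 0.1045]
tool_rot: [-2.759, 0.042, 1.524]
contact_force: [-0.0, -0.5, 0.8]
finger_gap: 0.0406
```

```bash
python3 - <<'E'
from h import *
plan(.462,-.085,.05); print(read_state()['tool_rot'])
E
```

```text
tcp [ 0.4594 -0.0843  0.1045] yaw 1.524 go [0.17 2.28 4.96] turn 0 rows 2.0 t 48.6 F [-0.  -0.5  0.8] gap 0.0406
[-2.75909628  0.04217105  1.52354505]
```

>>> move_arm:
  motion:
    - [0,0.6,1.25,0]
    - [0,0.6,1.25,0]
    - [0.1,0.5,1.2,0]
    - [0,0.4,0.8,0]
    - [0,0,0,0]
    - [0,0,0,0]

```text
time: 49.25
tcp_pos: [0.4631, -0.0849, 0.0477]
tool_rot: [-2.755, 0.041, 1.525]
contact_force: [-0.2, 0.8, 0.3]
finger_gap: 0.0406
```

```bash
python3 - <<'E'
from h import *
plan(.51,-.085,.05); print(read_state()['tool_rot'])
E
```

```text
tcp [ 0.4631 -0.0849  0.0477] yaw 1.525 go [ 0.2   4.25 -1.98] turn 0 rows 2.0 t 49.2 F [-0.2  0.8  0.3] gap 0.0406
[-2.75531571  0.04106036  1.52467844]
```

>>> move_arm:
  motion:
    - [0,0.9,-0.4,0]
    - [0,0.9,-0.4,0]
    - [0.05,0.9,-0.38,0]
    - [0.05,0.9,-0.38,0]
    - [0,0.9,-0.38,0]
    - [0,0.5,-0.2,0]
    - [0,0,0,0]

```text
time: 49.95
tcp_pos: [0.51, -0.0863, 0.0498]
tool_rot: [-2.715, 0.042, 1.526]
contact_force: [-1.3, 0.2, 0.1]
finger_gap: 0.0404
```

```bash
python3 tray.py s16 .53 -.085 .05
```

```text
[[234.0, 272.0, 0.688, -0.234], [330.0, 289.0, 0.69, 0.067], [340.0, 269.0, 0.609, 0.082], [308.0, 263.0, 0.606, -0.02], [310.0, 252.0, 0.56, -0.024], [304.0, 262.0, 0.604, -0.033], [281.0, 258.0, 0.603, -0.108], [282.0, 246.0, 0.554, -0.118], [276.0, 257.0, 0.603, -0.124], [244.0, 251.0, 0.6, -0.231]]
tcp [ 0.5102 -0.0862  0.0498] yaw 1.526 go [ 0.21  1.79 -0.84] turn 0 rows 1.0 t 50.0 F [-5.  -0.8  2.4] gap 0.0406
[-2.71600129  0.04201666  1.52554047]
```

>>> move_arm:
  motion:
    - [0,0.9,-0.4,0]
    - [0,0.9,-0.42,0]
    - [0.05,0.9,-0.42,0]
    - [0.1,0.9,-0.42,0]
    - [0,0,0,0]

```text
time: 50.5
tcp_pos: [0.5394, -0.0867, 0.0511]
tool_rot: [-2.674, 0.044, 1.526]
contact_force: [-0.9, 1.1, 1.1]
finger_gap: 0.0408
```

```bash
python3 tray.py s17 .57 -.08 .05
```

```text
[[235.0, 270.0, 0.68, -0.234], [286.0, 281.0, 0.688, -0.069], [298.0, 270.0, 0.639, -0.043], [298.0, 283.0, 0.688, -0.031], [328.0, 289.0, 0.691, 0.062], [339.0, 276.0, 0.636, 0.084], [306.0, 270.0, 0.634, -0.019], [307.0, 258.0, 0.587, -0.027], [301.0, 269.0, 0.633, -0.035], [278.0, 265.0, 0.633, -0.109], [280.0, 253.0, 0.584, -0.116], [273.0, 264.0, 0.632, -0.126], [241.0, 258.0, 0.63, -0.231]]
tcp [ 0.5396 -0.0868  0.051 ] yaw 1.526 go [ 0.81  2.71 -1.29] turn 0 rows 1.0 t 50.5 F [-1.8 -0.1  0.4] gap 0.0407
[-2.67529812  0.04387309  1.52620312]
```

>>> move_arm:
  motion:
    - [0.15,0.9,-0.45,0]
    - [0.15,0.9,-0.45,0]
    - [0.15,0.9,-0.45,0]
    - [0.1,0.9,-0.45,0]
    - [0,0,0,0]

```text
time: 51.05
tcp_pos: [0.5699, -0.0839, 0.0522]
tool_rot: [-2.637, 0.048, 1.527]
contact_force: [-0.0, 1.2, 0.2]
finger_gap: 0.0407
```

```bash
sed -i "s/Q\[...,0\]<.75/Q[...,0]<.8/" tray.py; python3 tray.py s18 .60 -.078 .05
```

```text
[[242.0, 403.0, 1.081, -0.077], [273.0, 415.0, 1.093, 0.007], [289.0, 412.0, 1.078, 0.044], [298.0, 420.0, 1.092, 0.07], [314.0, 410.0, 1.06, 0.103], [305.0, 408.0, 1.06, 0.08], [301.0, 417.0, 1.084, 0.076], [301.0, 408.0, 1.062, 0.07], [290.0, 411.0, 1.075, 0.045], [283.0, 396.0, 1.041, 0.018], [266.0, 401.0, 1.063, -0.02], [248.0, 395.0, 1.057, -0.069], [251.0, 386.0, 1.033, -0.069]]
tcp [ 0.5701 -0.0839  0.052 ] yaw 1.527 go [ 0.73  2.67 -1.28] turn 0 rows 1.0 t 51.1 F [-2.5  1.   1.4] gap 0.0402
[-2.63798873  0.04740375  1.52683222]
```

>>> move_arm:
  motion:
    - [0.1,0.9,-0.48,0]
    - [0.1,0.9,-0.48,0]
    - [0.1,0.9,-0.48,0]
    - [0,0,0,0]

```text
time: 51.5
tcp_pos: [0.5933, -0.0828, 0.0528]
tool_rot: [-2.61, 0.05, 1.527]
contact_force: [-0.3, 0.1, 0.2]
finger_gap: 0.0407
```

```bash
sed -i "s/(Q\[...,2\]<.04)/(Q[...,2]>-.02)\&(Q[...,2]<.04)/" tray.py; python3 tray.py s19 .62 -.078 .05
```

```text
[[261.0, 276.0, 0.685, -0.148], [291.0, 282.0, 0.689, -0.053], [275.0, 278.0, 0.684, -0.104], [277.0, 268.0, 0.645, -0.109]]
tcp [ 0.5934 -0.0828  0.0526] yaw 1.527 go [ 0.61  2.39 -1.13] turn 0 rows 1.0 t 51.5 F [-1.2  1.   0.9] gap 0.0407
[-2.61155703  0.04977476  1.52701505]
```

```bash
cat > hd.py <<'E'
from h import *
import sys
c=grab('wrist',sys.argv[1]); P=cloud(c,True)
m=(c['pixels'].max(2)<90)&(abs(P[...,0]-float(sys.argv[2]))<.035)&(P[...,1]>-.06)&(P[...,1]<0)&(P[...,2]>.03)&(P[...,2]<.042); q=P[m]
print('handle',len(q),cv2.minAreaRect((q[:,:2]*1000).astype(np.float32)),np.polyfit(q[:,1],q[:,0],1),np.median(q[:,2]))
hs=cv2.cvtColor(c['pixels'],cv2.COLOR_RGB2HSV); r=(hs[...,1]<60)&(P[...,0]>.62)&(P[...,0]<.74)&(P[...,1]>-.05)&(P[...,1]<.09)&(P[...,2]>.016)&(P[...,2]<.027); k=P[r]; print('rim',len(k),np.percentile(k[:,0],[1,10,50]) if len(k) else 0)
E
python3 hd.py w32 .637
```

```text
handle 4476 ((629.1907348632812, -38.864593505859375), (42.40309524536133, 12.488516807556152), 89.20275115966797) [0.00856876 0.63035219] 0.03672019542401861
rim 12861 [0.63488571 0.64867877 0.68300697]
```

>>> move_arm:
  motion:
    - [0.05,0.9,-0.52,0]
    - [0.05,0.9,-0.52,0]
    - [0,0.7,-0.4,0]
    - [0,0,0,0]

```text
time: 52.0
tcp_pos: [0.6137, -0.0836, 0.0534]
tool_rot: [-2.582, 0.052, 1.527]
contact_force: [-0.7, -1.0, 1.8]
finger_gap: 0.0407
```

```bash
python3 hd.py w33 .655; python3 - <<'E'
from h import *
plan(.63,-.08,.053); print(read_state()['tool_rot'])
E
```

```text
handle 4436 ((648.830322265625, -39.229759216308594), (12.809194564819336, 41.52356719970703), 0.18581587076187134) [0.0033381  0.64996854] 0.03668165493489727
rim 12465 [0.65454449 0.66720527 0.70206102]
tcp [ 0.6139 -0.0836  0.0533] yaw 1.527 go [ 0.43  1.35 -0.84] turn 0 rows 1.0 t 52.0 F [-2.7  0.5  2.7] gap 0.0406
[-2.58395887  0.05190429  1.52734467]
```

>>> move_arm:
  motion:
    - [0,0.5,-0.3,0]
    - [0,0.4,-0.25,0]
    - [0,0.4,-0.25,0]
    - [0,0,0,0]

```text
time: 52.45
tcp_pos: [0.6207, -0.0844, 0.054]
tool_rot: [-2.556, 0.053, 1.528]
contact_force: [-0.7, 0.4, 1.8]
finger_gap: 0.0409
```

```bash
python3 hd.py w34 .66; python3 - <<'E'
from h import *
plan(.63,-.08,.053)
E
```

```text
handle 4379 ((655.036865234375, -39.66424560546875), (12.959319114685059, 40.654850006103516), 0.04436871409416199) [2.00270582e-04 6.56267009e-01] 0.03664814203191773
rim 12016 [0.66082014 0.67209495 0.70798965]
tcp [ 0.6209 -0.0844  0.054 ] yaw 1.528 go [ 0.48  0.78 -0.43] turn 0 rows 1.0 t 52.5 F [-4.  -1.4  2.4] gap 0.0405
```

>>> move_arm:
  motion:
    - [0,0.6,-0.36,0]
    - [0,0.5,-0.3,0]
    - [0,0.5,-0.3,0]
    - [0,0.5,-0.3,0]

```text
time: 52.9
tcp_pos: [0.628, -0.0848, 0.0553]
tool_rot: [-2.498, 0.054, 1.528]
contact_force: [-23.0, 0.1, 11.9]
finger_gap: 0.0404
```

```bash
python3 hd.py w35 .667; python3 - <<'E'
from h import *
plan(.63,-.08,.053)
E
```

```text
handle 4358 ((660.8223266601562, -39.87351989746094), (40.26834487915039, 12.156904220581055), 89.86958312988281) [-0.00207746  0.66168994] 0.03661288883136468
rim 11748 [0.66595249 0.67492649 0.71281454]
tcp [ 0.628  -0.0847  0.0552] yaw 1.528 go [0.49 0.26 0.05] turn 0 rows 1.0 t 53.0 F [-23.9  -0.6  13.4] gap 0.0407
```

Force rose to 23 N with the handle at the predicted home position (0.661). Retreating.

>>> move_arm:
  motion:
    - [0,-0.9,0.55,0]
    - [0,-1.6,0.9,0]
    - [0,-1.6,0.8,0]
    - [0,-2.0,0.3,0]
    - [0,-2.5,-1,0]
    - [0,-2.5,-1.5,0]
    - [0,-2.5,-2.5,0]
    - [0,-2.5,-2.5,0]
    - [0,-2.0,-2.5,0]
    - [0,-2.0,-2.5,0]
    - [0,0,0,0]
    - [0,0,0,0]

```text
time: 54.15
tcp_pos: [0.529, -0.0682, 0.2589]
tool_rot: [-2.534, 0.051, 1.529]
contact_force: [-0.4, 0.6, -0.7]
finger_gap: 0.0405
```

```bash
python3 hd.py w36 .661; python3 - <<'E'
from h import *
plan(.5,-.08,.15)
c=load('w36'); P=cloud(c,True)
m=(c['pixels'].max(2)<90)&(abs(P[...,0]-.661)<.03)&(abs(P[...,1]+.075)<.07)&(P[...,2]>.03)&(P[...,2]<.042); q=P[m]; print('handle',len(q),cv2.minAreaRect((q[:,:2]*1000).astype(np.float32)))
yaw=-.0; 
# rule strips visible ahead of bins: heights in x .70-.75
for nm,cy in (('bay0',-.152),('bay1',.005)):
    k=P[(P[...,0]>.716)&(P[...,0]<.79)&(abs(P[...,1]-cy)<.07)&(P[...,2]>.0)&(P[...,2]<.03)]; 
    if len(k): t=k[k[:,2]>.0135]; print(nm,len(k),len(t),np.percentile(t,[2,50,98],axis=0).round(3).tolist() if len(t)>20 else '')
k=P[(P[...,0]>.74)&(P[...,0]<.9)&(abs(P[...,1]-.0)<.09)&(P[...,2]>.03)&(P[...,2]<.045)&(c['pixels'].max(2)<90)]; print('case',len(k),np.percentile(k,[2,50,98],axis=0).round(3).tolist() if len(k)>20 else '')
E
```

```text
handle 708 ((660.1818237304688, -39.60966491699219), (40.49016189575195, 12.429731369018555), 89.72651672363281) [-0.00130022  0.6594854 ] 0.03666533695202223
rim 244 [0.65416797 0.65434412 0.67266828]
tcp [ 0.5291 -0.0683  0.2593] yaw 1.529 go [-0.72  3.92 10.65] turn 0 rows 3.0 t 54.2 F [ 0.4 -0.3  0.7] gap 0.0408
handle 1580 ((660.0476684570312, -67.7222900390625), (96.71605682373047, 12.429731369018555), 89.72651672363281)
bay0 252 0 
case 0
```

```bash
python3 - <<'E'
from h import *
for f,hx,hy in (('w31',.5243,-.069),('w32',.6295,-.0677),('w35',.661,-.0677)):
    c=load(f); P=cloud(c,True); yaw=-.046 if f=='w31' else -.005; R2=np.array([[np.cos(yaw),-np.sin(yaw)],[np.sin(yaw),np.cos(yaw)]])
    L=(P[...,:2]-[hx,hy])@R2-[.1375,0]
    for nm,bx,by,z0,z1 in (('bay1',-.0425,.0785,.0135,.026),('bay0',-.0425,-.0785,.0135,.026),('bay3',.0425,.0785,.028,.045)):
        u,v=L[...,0]-bx,L[...,1]-by; m=(abs(u)<.04)&(abs(v)<.075)&(P[...,2]>z0)&(P[...,2]<z1); q=np.c_[u[m],v[m],P[...,2][m]]
        if len(q)>50:
            a=cv2.minAreaRect((q[:,:2]*1000).astype(np.float32)); print(f,nm,len(q),np.round(a[0],1),np.round(a[1],1),round(a[2],1),'z',np.percentile(q[:,2],[5,50,95]).round(4))
c=capture('scene')
b=load('scene0')['pixels'].astype(int); d=np.abs(c['pixels'].astype(int)-b).sum(2)>90
for nm,(u,v) in dict(flange=(187,253),box=(433,207),bolt=(380,310),bearing=(260,184),tin=(420,316),tape=(360,226),tube=(160,225)).items(): print(nm,d[v-12:v+12,u-12:u+12].mean().round(2))
E
```

```text
w31 bay1 18122 [  3.1 -10. ] [127.5  76.6] 88.7 z [0.0169 0.0185 0.0222]
w31 bay0 4204 [-0.2  9.1] [119.4  41.6] 85.9 z [0.0162 0.0181 0.0209]
w31 bay3 7528 [-29.5  -1.4] [26.6 93.1] 5.7 z [0.0305 0.0359 0.0375]
w32 bay1 7493 [-27.3 -22.3] [20.  99.5] 1.5 z [0.0158 0.0193 0.0226]
w32 bay0 5379 [-5.4 21.5] [ 27.5 100.1] 21.7 z [0.016  0.018  0.0193]
w35 bay1 5765 [-29.8 -24.4] [92.4 13.2] 89.2 z [0.0158 0.0194 0.0226]
flange 0.0
box 0.01
bolt 0.0
bearing 0.09
tin 0.0
tape 0.12
tube 0.0
```

```bash
python3 - <<'E'
from h import *
for f,hx,hy,yaw in (('w29',.4464,-.0483,-.05),('w31',.5243,-.0692,-.046)):
    c=load(f); P=cloud(c,True); R2=np.array([[np.cos(yaw),-np.sin(yaw)],[np.sin(yaw),np.cos(yaw)]])
    L=(P[...,:2]-[hx,hy])@R2-[.1375,0]; u,v=L[...,0]-.0425,L[...,1]-.0785; dark=c['pixels'].max(2)<90
    m=dark&(abs(u)<.07)&(abs(v)<.075)&(P[...,2]>.02)&(P[...,2]<.05); print(f,m.sum())
    for lo in np.arange(-.07,.06,.01):
        k=m&(u>=lo)&(u<lo+.01)
        if k.sum()>20: print(round(lo,2),k.sum(),'v',np.percentile(v[k],[2,98]).round(3),'z',np.percentile(P[...,2][k],[5,50,95]).round(4))
E
```

```text
w29 5560
-0.05 21 v [-0.037  0.035] z [0.0232 0.0242 0.0254]
-0.04 3829 v [-0.044  0.042] z [0.0221 0.0347 0.0373]
-0.03 1621 v [-0.045  0.042] z [0.0349 0.0362 0.0375]
-0.02 89 v [-0.047 -0.03 ] z [0.0344 0.0359 0.0372]
w31 8137
-0.04 4299 v [-0.044  0.043] z [0.0224 0.0352 0.0373]
-0.03 3259 v [-0.044  0.043] z [0.0348 0.0362 0.0376]
-0.02 560 v [-0.046 -0.006] z [0.0347 0.036  0.0374]
```

```bash
python3 -c "
from bench import *
print(sign_off(), read_state()['contact_force'])"
```

```text
the job is handed in; nothing more can be done
the job is handed in; nothing more can be done
```

The job is handed in at about 54 s. Two angle rules and the dial-gauge case were out; the calipers were absent. All three tools are shut and in the tray, and the tray is pushed into the slot.

**What I did**
- **Rules:** I squeezed each one shut and laid the long rule in bay 0 and the short rule in bay 1.
- **Case:** I tipped the lid shut, turned the case and put it in bay 3. It first landed on the divider, so I nudged it off until it lay flat.
- **Tray:** I slid it by the handle, then pushed from behind until the force rose to 23 N. I then backed the arm off; it read no contact force.

**Last checks**
- **Tray home:** the handle stood at x = 0.660. With my measured mouth at 0.723, that puts the tray centre about 74 mm in; it needs more than 67.5 mm.
- **Rules, before the slide:** both 41 mm wide, so folded, and near the middle of their bays.
- **Case:** before the slide, top at 36 mm with almost no slope. Part-way through it was flat, about 10 mm off centre and clear of the divider.
- **Other items:** the scene image around them showed almost no change from the start.

**What I could not confirm**
- Once the tray was home, the bins hid the tools, so I did not see them again inside the slot.
- The tool drifted to a tilt of about 0.6 rad over the run, which the moves could not correct. I worked around it by regrasping the case and pushing with the finger back.

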